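Pack and shut the roadside repair case

TASK

Pack the roadside repair case: put every loose tire lever, the valve wrench and the CO2 inflator head that lie out on the shelf (two to four of them today) into the grey case, then lay the aluminium inner cover on its ledges over them and press it down firmly so that it sits level. Last, lower the hinged lid until it is fully closed, without slamming it, and leave everything else on the shelf where it is.

Things in the scene. Friction and masses are not known exactly. Their poses are not given: they have to be found in the camera images.
- case: Grey painted open-topped case, fixed to the shelf, outside 150 (own x) x 230 (own y) x 62 mm high, walls and floor 5 mm. Origin: centre of its underside; x points to the hinged far side, z up. Along both y ends of the inside runs a dark ledge 10 mm wide whose top is 38 mm above the origin; between the ledges the free floor is 140 x 200 mm, 5 mm above the origin.
- lid (a joint): Lid hinge, rad: 0 = fully closed, grows as the lid opens; starts open at 1.6 to 1.85. The hinge is stiff: the lid stays where it is left.
- lid_hinge (a point): Point on the hinge axis, middle of the case's far rim (75 mm from the case origin along its x, 62 mm up). The axis runs along the case's y. The point turns with the lid: closed, its axes are those of the case, and the lid is a plate of 150 x 230 x 6 mm that reaches from it along its own -x, its outer face at own z = 6 mm.
- lid_handle (a point): Grip point of the round black knob on the lid's outer face, 120 mm from the hinge towards the free edge, in the middle of the lid's width, 35 mm off the outer face; turns with the lid.
- cover: Flat aluminium inner cover, 133 (own x) x 213 (own y) x 6 mm, 0.2 kg, with a black bar handle on its top along own x: 70 long, 14 wide (own y), 13 mm high, its top 19 mm above the origin. Origin: centre of its underside. A half turn makes no difference. It drops into the case with 3.5 mm clearance on each side and rests on the ledges.
- lever_a: Blue tire lever lying flat along own x, 104 mm long, 18 wide, 12 high (thinner, 6 mm, over the last 32 mm at +x). Origin: centre of its underside. May be absent.
- lever_b: A second tire lever, the same as the first. May be absent.
- wrench: Stainless valve wrench lying flat along own x: a bar 12 x 12 mm with round heads 22 mm (at +x) and 16 mm wide at its ends, 101 mm long. Origin: centre of its underside. May be absent.
- inflator: Silver CO2 inflator head lying along own x: a block 50 long, 24 wide, 22 mm high (from own x -33 to +17 mm) with a round nozzle to +x; 80 mm long in all. Origin: underside, below the nozzle's axis, 8 mm towards the nozzle from the block's middle. May be absent.
- jar: Bystander: glass jar with twist cap, 70 mm across, 100 mm high; origin at its underside.
- oil: Bystander: white bottle, 44 mm across, 130 mm high; origin at its underside.
- tin: Bystander: flat steel patch tin 60 x 40 x 18 mm, not to be packed; origin at its underside.
- cap: Bystander: dark steel end cap, 26 mm across, 16 mm high, among the tools, not to be packed; origin at its underside.
- sprocket: Bystander: dark steel ring 60 mm across, 6 mm high, lying flat; origin at its underside.

How it is judged:
By the outcome, as a careful person would: the job done as asked, in the order asked, and still so for the second after the job is handed in, with the robot touching nothing.
Of lever_a, lever_b, wrench, inflator only 2 to 4 are there at a start; the rules pass over those that are not, and their reading is None.
At some moment in a run one of lever_a, lever_b, wrench, inflator, cover may be knocked a few centimetres aside while the robot is not near it.
Once in a run the grip may slacken for a moment while it holds something.
It also fails if it takes over 210 s, if anything falls off the work surface, if the arm or the gripper's body presses on something with over 40 N, if the wrist force passes 120 N, or if a joint passes its speed limit or range.

ROBOT

A 7-joint arm with a two-finger parallel gripper is mounted at the origin on the work surface. World frame = base frame: x ahead of the robot, y to its left, z up, the work surface at z = 0. Lengths are in m, angles in rad, forces in N, time in s.
With the tool pointing down it reaches from about 0.35 to 0.9 m from the base axis. Payload 8.1 kg.
Tool frame: the origin (TCP) lies midway between the tips of the shut fingers; the grasp point (between the pads) lies 19 mm behind it; z points along the fingers, y is the direction in which the jaws open and shut (so a half turn about z gives the same grasp; the last joint's range is limited). The gripper opens to 92 mm and grips with 3 to 60 N. Pads are 19 mm wide; open, the fingers measure 130 mm over their backs; the gripper's body (75 mm by 190 mm) begins 47 mm behind the grasp point.
Start: joints at [-1.235, 0.434, 0.025, 1.573, -0.012, 1.134, -0.075], TCP at [0.266, 0.566, 0.227] pointing down, gripper open.
Joint ranges: [-2.62, 2.62], [-0.44, 2.09], [-1.27, 1.32], [0.08, 2.57], [-1.32, 4.46], [0.12, 2], [-2.74, 2.74]. Speed limits (rad/s): [2.22, 2.22, 3.01, 3.01, 3.14, 3.14, 3.14].

INTERFACE

Orientations are given as a rotation vector (axis times angle).
In Python, from bench import observe, grab_frame, camera_info, hand_in, boxes_of, landmark_of gives the robot as it stands. The module is installed in compiled form; this text tells all that it offers.
- The arm moves only by the tool jog_arm, never from a script. Its argument "commands" is a list of rows, each a list of 7 numbers: the finger opening in mm, from 0 to 91.8, then the shift along the tool's x, y, z in mm, then the turn, a rotation vector about the tool's x, y, z in rad. A call has 1 to 10 rows; each row is the pose to reach, as a shift and turn from the pose commanded when the call began, along the tool's axes at that moment; what a row does not reach only later rows make up. A row lasts 1/10 s, in which the tool goes at most 50 mm and 8.59 degrees, less where a joint would pass 70% of its speed; a pose out of reach is approached as far as the arm can. A call with a gripper value outside its range is refused whole. The fingers move at their own pace and stop on an object; "force" is the grip in N (left out, the last holds). Time passes only in rows, so rows that repeat a pose let the fingers close. It gives the time, the measured TCP pose, the force and the opening at its end, in the units of the state.
- observe(): the state, without advancing time (a new reading comes with each control period).
- grab_frame(name): name is "side" or "top" or "wrist"; returns the picture (384x512x3 uint8, blue, green, red); there is no depth.
- camera_info(name): a dict with "fx", "fy", "cx", "cy" (pixels), "R" (3x3) and "t" (3): a world point X has camera coordinates R X + t. Camera axes: x right, y down, z forward; pixel columns grow to the right and rows downward; lengths in m; the calibration is good to about 2 mm. A picture is of the moment at which its call begins: read the wrist's pose just before it. camera_info takes no time and is no camera call; for the wrist camera it gives the pose at the moment of the call.
- hand_in(): hands the job in, once; it reports no verdict.
Trained networks look in the newest picture that a camera, given by its name, has taken for a name from the list of things; names that differ only in an ending like _2 or _b are one class to them, and where a whole thing is asked for, a point or a joint stands for the part that bears it (a point fixed in the world has none). Each returns a list of dicts, best first, with "p" (0 to 1); they miss things now and then, are a little off and sometimes report something else, mostly with a low value. They report only what shows in the picture. A call takes as long as a camera call.
- boxes_of(camera, name): "box" ([left, top, right, bottom] in pixels, round what is visible of it).
- landmark_of(camera, name): "pixel" ([row, column] in pixels: a listed point, or the origin of a listed thing).
The state is a dict: "clock": time; "joints": joint angles; "joint_vel": joint speeds; "joint_efforts": joint torques, N m; "ee_pos": TCP position; "tcp_rot": TCP orientation; "ft_force": force on the tool from outside, world axes, zero at the start; "torque": the same for the moment, N m; "width": opening from 0.0 (shut) to 1.0 (fully open).
Only numpy, scipy, OpenCV 4.12 (cv2) and the standard library are available. Lean on these libraries where they do the work, as an engineer would, in place of code of your own. Each camera call takes 0.05 s, during which the arm holds its last target.

## Working session

There is one attempt and no reset: what is moved stays moved. The work goes in short steps, Python scripts to look and compute and a tool call to move; the robot and the scene stay as the last step left them, time stands still between calls to the robot, and variables do not carry over. Pictures are saved under pics/ and viewed, and the job is handed in when it is done.

Besides the shell and the picture viewer there is one more tool, called as name(argument=value, ...) on one line, values as JSON. jog_arm: Moves the arm, as the interface text tells. Its arguments: {"type":"object","properties":{"commands":{"type":"array","items":{"type":"array","items":{"type":"number"}}},"force":{"type":"number"}},"required":["commands"]}

```bash
mkdir -p pics
cat > h.py <<'E'
import numpy as np, cv2
from scipy.spatial.transform import Rotation as Rn
from bench import *
def snap(cam,fn,scale=1.5):
    im=grab_frame(cam); cv2.imwrite('pics/'+fn,cv2.resize(im,None,fx=scale,fy=scale,interpolation=cv2.INTER_CUBIC)); return im
def ray(cam,r,c,z,ci=None):
    ci=ci or camera_info(cam); R=np.array(ci['R']);t=np.array(ci['t'])
    d=R.T@np.array([(c-ci['cx'])/ci['fx'],(r-ci['cy'])/ci['fy'],1]); o=-R.T@t
    return o+d*(z-o[2])/d[2]
def proj(cam,X,ci=None):
    ci=ci or camera_info(cam); p=np.array(ci['R'])@np.array(X)+np.array(ci['t'])
    return np.array([ci['fy']*p[1]/p[2]+ci['cy'],ci['fx']*p[0]/p[2]+ci['cx']])
E
python3 - <<'E'
from h import *
np.set_printoptions(precision=3,suppress=True)
for c in['top','side','wrist']:
    ci=camera_info(c);print(c,ci['fx'],-np.array(ci['R']).T@ci['t'],np.array(ci['R']).tolist())
    snap(c,c+'0.png')
    for n in['case','cover','lever_a','wrench','inflator','jar','oil','tin','cap','sprocket','lid_hinge','lid_handle']:
        print(n,[(np.round(d['pixel']),round(d['p'],2)) for d in landmark_of(c,n)[:3]])
print(observe())
E
```

```text
top 407.9380066979517 [0.407 0.017 1.04 ] [[-0.012793562387007809, -0.9996622135231941, -0.022622635022413774], [-0.9905596089708426, 0.015758721074880397, -0.13617387335908318], [0.13648437946146535, 0.020666919557392322, -0.990426621511673]]
case [(array([203., 283.]), 0.78)]
cover []
lever_a [(array([178., 162.]), 0.77), (array([180., 121.]), 0.61)]
wrench [(array([238., 122.]), 0.71)]
inflator [(array([231., 161.]), 0.51)]
jar [(array([132., 135.]), 0.98), (array([233., 164.]), 0.38)]
oil [(array([115., 188.]), 0.86)]
tin [(array([278., 187.]), 0.79)]
cap [(array([208., 145.]), 0.46)]
sprocket [(array([270., 350.]), 0.83), (array([179., 122.]), 0.36)]
lid_hinge [(array([169., 285.]), 0.93), (array([208., 148.]), 0.63)]
lid_handle [(array([134., 276.]), 0.69)]
side 474.42408414326337 [ 0.144 -0.877  0.724] [[0.9088616778616735, -0.4168974792234143, -0.012920616534289112], [-0.2396371115169071, -0.4965676362970794, -0.8342629305957233], [0.3413861527629624, 0.7613258661043208, -0.5512154028165478]]
case [(array([237., 259.]), 0.8), (array([153., 262.]), 0.53), (array([184., 189.]),
[... 632 characters left out ...]
07782981], [0.26408062585786574, -0.12436834672944667, -0.9564486067626974]]
case []
cover []
lever_a []
wrench [(array([324., 192.]), 0.89)]
inflator []
jar []
oil []
tin [(array([322., 190.]), 0.16)]
cap []
sprocket []
lid_hinge []
lid_handle []
{'clock': 1.95, 'joints': array([-1.235,  0.434,  0.025,  1.573, -0.012,  1.134, -0.075]), 'joint_vel': array([ 0.   , -0.001, -0.   ,  0.001,  0.   ,  0.001, -0.001]), 'joint_efforts': array([ -0.   , -66.766,   0.984, -31.48 ,  -0.061,   0.033,   0.   ]), 'ee_pos': array([0.266, 0.566, 0.227]), 'tcp_rot': array([0.684, 3.066, 0.   ]), 'ft_force': array([0.51 , 0.373, 0.19 ]), 'torque': array([ 0.023,  0.028, -0.021]), 'width': 0.9986475955261831}
```

View pics/top0.png

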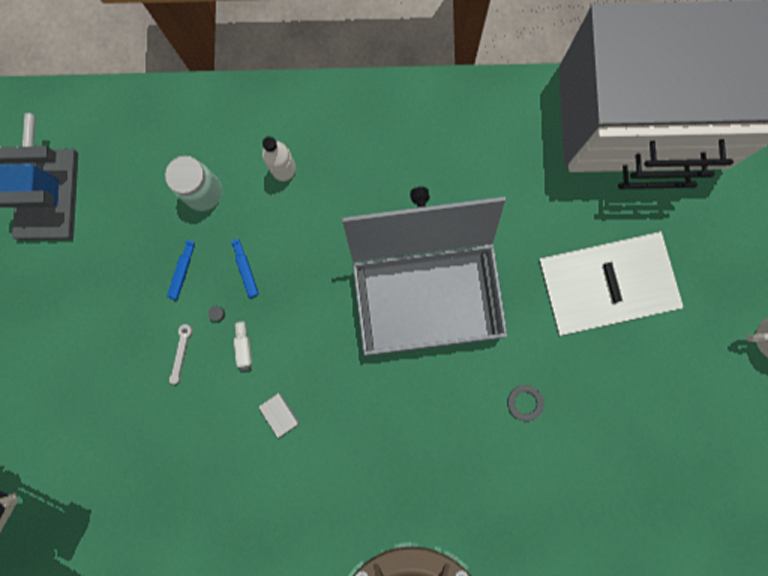

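View pics/side0.png

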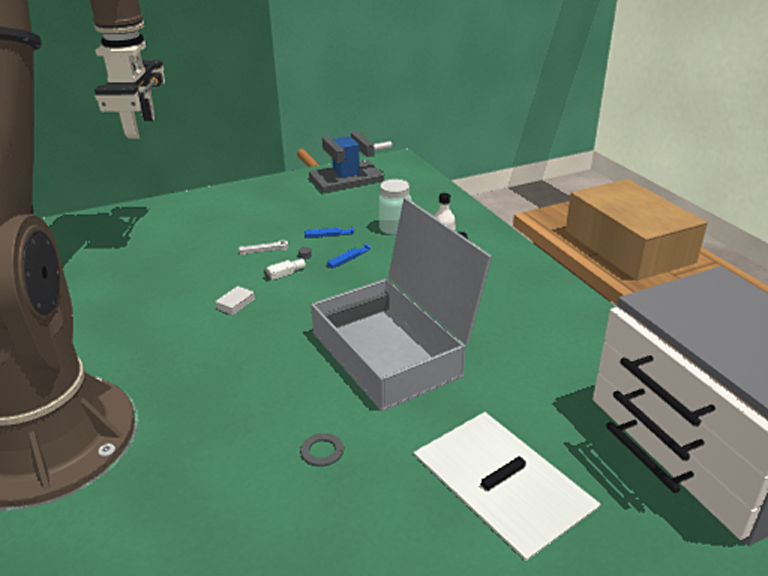

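View pics/wrist0.png

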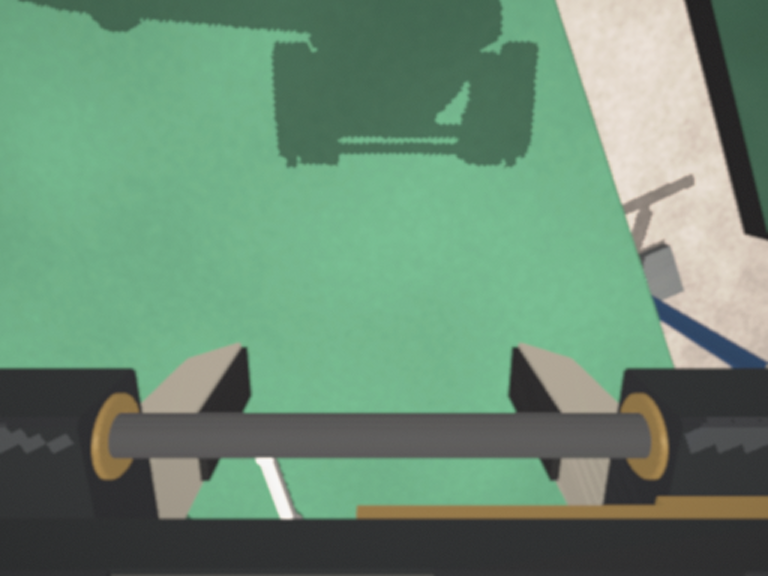

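```bash
cat >> h.py <<'E'
def seg(im,box=None):
    hsv=cv2.cvtColor(im,cv2.COLOR_BGR2HSV)
    g=((hsv[...,0]>60)&(hsv[...,0]<92)&(hsv[...,1]>70))
    m=(~g).astype(np.uint8)*255
    if box is not None:
        k=np.zeros_like(m);l,t,r,b=box;k[t:b,l:r]=m[t:b,l:r];m=k
    return m
def pts(cam,px,z,ci=None):
    return np.array([ray(cam,p[1],p[0],z,ci)[:2] for p in px])
def rect(cam,im,box,z,ci=None):
    m=seg(im,box); n,l,s,c=cv2.connectedComponentsWithStats(m)
    out=[]
    for i in range(1,n):
        if s[i,4]<40: continue
        ys,xs=np.where(l==i)
        w=pts(cam,np.c_[xs,ys],z,ci).astype(np.float32)*1000
        (cx,cy),(a,b),th=cv2.minAreaRect(w)
        if a<b: a,b=b,a; th+=90
        out.append((round(cx),round(cy),round(a),round(b),round((th+90)%180-90,1),int(s[i,4])))
    return out
E
python3 - <<'E'
from h import *
np.set_printoptions(precision=3,suppress=True)
ci=camera_info('top')
im=grab_frame('top')
for box,z in[((105,150,175,260),.008),((340,140,470,240),.006)]:
    print(rect('top',im,box,z,ci))
# case rim inner/outer corners (z=.062), from picture pixel/1.5
for z,P in[(.062,[(355,265),(364,355),(506,336),(494,247)])]:
    print(pts('top',np.array(P)/1.5,z,ci))
for n,z in[('tin',0),('cap',0),('sprocket',0),('jar',0),('oil',0),('case',0.0),('lid_hinge',.062),('wrench',0),('inflator',0),('lever_a',0)]:
    print(n,[ray('top',*d['pixel'],z)[:2] for d in landmark_of('top',n)[:2]])
print(landmark_of('top','cover'),landmark_of('side','cover'))
d=landmark_of('side','cover')[0]; print(ray('side',*d['pixel'],0))
# lid angle
d=landmark_of('side','lid_handle')[0]['pixel'];print(d,landmark_of('top','lid_handle'))
E
```

```text
[(583, 278, 107, 20, 19.1, 290), (583, 387, 105, 21, -15.8, 300), (506, 324, 26, 23, 89.2, 87), (451, 278, 81, 28, 1.2, 313), (437, 382, 103, 24, -8.9, 278)]
[(548, -346, 216, 137, -78.3, 4571)]
[[ 0.575  0.082]
 [ 0.43   0.069]
 [ 0.457 -0.157]
 [ 0.601 -0.143]]
tin [array([0.334, 0.223])]
cap [array([ 0.351, -0.198]), array([0.502, 0.326])]
sprocket [array([ 0.356, -0.196])]
jar [array([0.723, 0.356])]
oil [array([0.755, 0.215])]
case [array([ 0.52 , -0.038]), array([ 0.7  , -0.023])]
lid_hinge [array([ 0.59 , -0.036])]
wrench [array([0.437, 0.388]), array([ 0.602, -0.035])]
inflator [array([0.443, 0.272])]
lever_a [array([0.582, 0.379]), array([0.589, 0.283])]
[{'pixel': [189.3, 406.9], 'p': 0.6}] [{'pixel': [322.4, 334.1], 'p': 0.81}]
[ 0.541 -0.352  0.   ]
[159.8, 306.2] [{'pixel': [134.0, 279.1], 'p': 0.91}, {'pixel': [168.9, 285.3], 'p': 0.43}]
```

```bash
cat >> h.py <<'E'
def go(x,y,z,jaw):
    """shift mm/turn for TCP world mm, jaw deg (tool y), tool pointing down"""
    s=observe(); R0=Rn.from_rotvec(s['tcp_rot']); p=np.array([x,y,z])/1000
    a=np.radians(jaw); yv=np.array([np.cos(a),np.sin(a),0]); zv=np.array([0,0,-1.]); xv=np.cross(yv,zv)
    Rt=Rn.from_matrix(np.c_[xv,yv,zv])
    d=R0.inv().apply(p-s['ee_pos'])*1000; r=(R0.inv()*Rt).as_rotvec()
    c=R0.as_matrix(); print('at',np.round(s['ee_pos']*1000,1),'jaw',round(np.degrees(np.arctan2(c[1,1],c[0,1])),1),'tilt',np.round(c[:2,2],3),'t',s['clock'],'w',round(s['width']*91.8,1),'f',np.round(s['ft_force'],1))
    print('shift',np.round(d,1),'turn',np.round(r,3),'dist',round(np.linalg.norm(d)))
E
python3 -c "
from h import *
go(437,382,150,81)
print(proj('wrist',observe()['ee_pos']))"
```

```text
at [265.6 565.8 226.7] jaw 64.9 tilt [0. 0.] t 2.75 w 91.9 f [ 0.1  0.3 -0.2]
shift [-233.3  -93.5   76.7] turn [ 0.     0.    -0.282] dist 263
[248.96734752 254.38997922]
```

jog_arm(commands=[[60,-233,-93.5,77,0,0,-0.282],[60,-233,-93.5,77,0,0,-0.282],[60,-233,-93.5,77,0,0,-0.282],[60,-233,-93.5,77,0,0,-0.282],[60,-233,-93.5,77,0,0,-0.282],[60,-233,-93.5,77,0,0,-0.282],[60,-233,-93.5,77,0,0,-0.282],[60,-233,-93.5,77,0,0,-0.282]])

```text
clock: 3.55
ee_pos: [0.4361, 0.3833, 0.15]
tcp_rot: [-0.245, -3.132, -0.002]
ft_force: [-0.1, 1.1, 0.8]
width: 0.657
```

Run:
```python
from h import *
ci=camera_info('wrist');im=snap('wrist','w1.png');snap('top','t1.png')
print([ (d,ray('wrist',*d['pixel'],0,ci)) for d in landmark_of('wrist','wrench')])
print([ (d,ray('wrist',*d['pixel'],0,ci)) for d in landmark_of('wrist','inflator')])
print(proj('wrist',[.437,.382,0],ci))
go(437,382,3,81)
```

```text
[({'pixel': [176.9, 255.0], 'p': 0.81}, array([0.43526219, 0.38502723, 0.        ]))]
[({'pixel': [206.1, 149.9], 'p': 0.68}, array([0.44855915, 0.27761371, 0.        ]))]
[179.09498716 252.1796438 ]
at [435.6 383.9 150.2] jaw 81.2 tilt [0.    0.001] t 3.75 w 60.3 f [0.8 0.4 0.7]
shift [ -1.7  -1.8 147.2] turn [ 0.001 -0.     0.003] dist 147
```

View pics/w1.png

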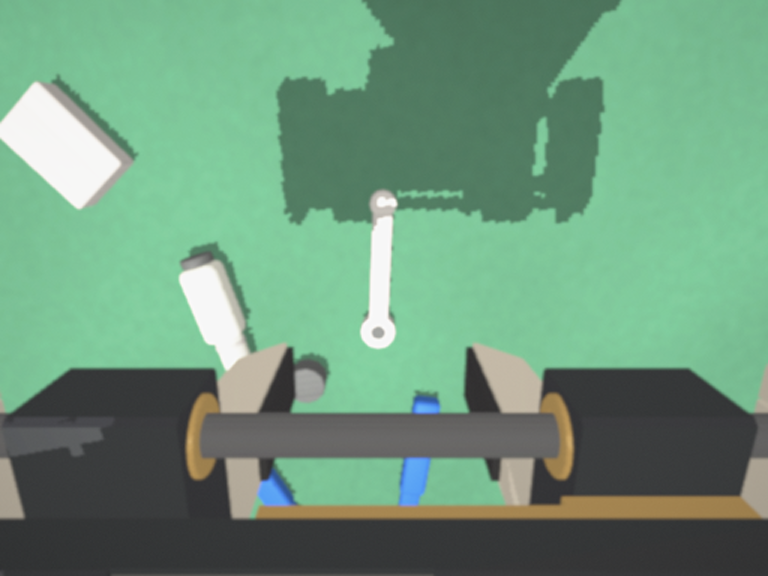

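Run:
```python
from h import *
P=pts('wrist',np.array([(383,203),(378,331)])/1.5,.01)*1000
d=P[1]-P[0];print(P,np.degrees(np.arctan2(d[1],d[0])),np.linalg.norm(d),P.mean(0))
m=P.mean(0)
go(m[0]-0,m[1],3,90+np.degrees(np.arctan2(d[1],d[0])))
```

```text
[[394.28688332 392.09603742]
 [475.29240166 376.46221258]] -10.923610021947939 82.50036654553307 [434.78964249 384.279125  ]
at [435.6 383.9 150.2] jaw 81.2 tilt [0.    0.001] t 3.75 w 60.3 f [0.8 0.4 0.7]
shift [9.000e-01 1.000e-01 1.472e+02] turn [ 0.001 -0.     0.037] dist 147
```

jog_arm(commands=[[45,1,0,50,0,0,0.03],[45,1,0,95,0,0,0.03],[45,1,0,125,0,0,0.03],[45,1,0,140,0,0,0.03],[45,1,0,146,0,0,0.03],[45,1,0,146.5,0,0,0.03],[45,1,0,146.5,0,0,0.03]], force=30)

```text
clock: 4.45
ee_pos: [0.436, 0.3833, 0.0042]
tcp_rot: [0.292, 3.127, 0.002]
ft_force: [0.9, 0.5, -0.0]
width: 0.489
```

jog_arm(commands=[[0,0,0,0,0,0,0],[0,0,0,0,0,0,0],[0,0,0,0,0,0,0],[0,0,0,0,0,0,0],[0,0,0,0,0,0,0],[0,0,0,0,0,0,0]], force=30)

```text
clock: 5.05
ee_pos: [0.4359, 0.3824, 0.0035]
tcp_rot: [0.293, 3.128, 0.001]
ft_force: [-0.7, -1.4, 3.1]
width: 0.125
```

jog_arm(commands=[[0,0,0,-30,0,0,0],[0,0,0,-70,0,0,0],[0,0,0,-110,0,0,0],[0,0,0,-145,0,0,0],[0,0,0,-145,0,0,0]])

```text
clock: 5.55
ee_pos: [0.4379, 0.3843, 0.1532]
tcp_rot: [0.293, 3.123, 0.01]
ft_force: [0.3, 0.6, -0.5]
width: 0.121
```

```bash
cat >> h.py <<'E'
CX,CY,CA=516,-37,6.0
def place(u,v,z,off=0):
    """case frame mm"""
    a=np.radians(CA);c,s=np.cos(a),np.sin(a)
    go(CX+c*u-s*v,CY+s*u+c*v,z,CA+90+off)
E
python3 - <<'E'
from h import *
snap('wrist','w2.png')
place(0,-69,150)
E
```

```text
at [436.9 383.3 150.6] jaw 79.3 tilt [0.003 0.003] t 5.6 w 11.8 f [-0.4 -1.1 -1. ]
shift [-175.7 -464.4   -0.8] turn [ 0.004  0.003 -0.292] dist 497
```

View pics/w2.png

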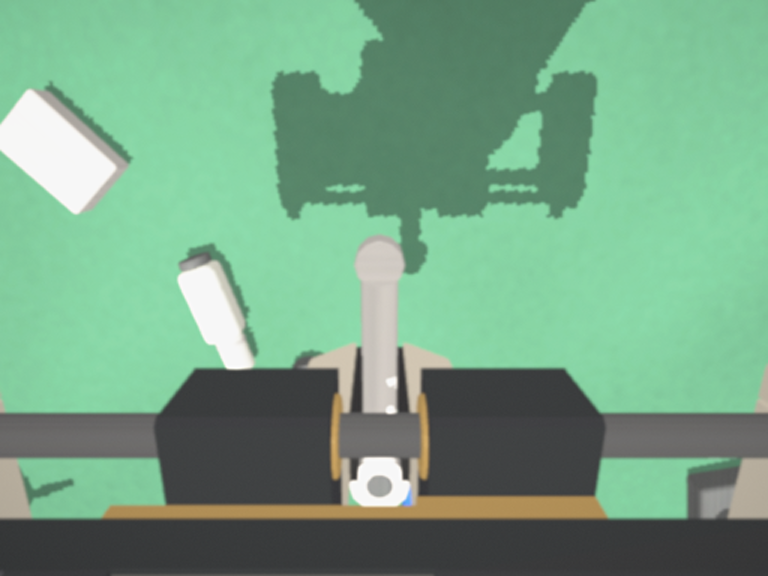

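jog_arm(commands=[[0,-176,-464,-1,0,0,-0.29],[0,-176,-464,-1,0,0,-0.29],[0,-176,-464,-1,0,0,-0.29],[0,-176,-464,-1,0,0,-0.29],[0,-176,-464,-1,0,0,-0.29],[0,-176,-464,-1,0,0,-0.29],[0,-176,-464,-1,0,0,-0.29],[0,-176,-464,-1,0,0,-0.29],[0,-176,-464,-1,0,0,-0.29],[0,-176,-464,-1,0,0,-0.29]])

```text
clock: 6.6
ee_pos: [0.5215, -0.1087, 0.1478]
tcp_rot: [0.161, -3.135, -0.0]
ft_force: [0.4, 0.8, 0.2]
width: 0.127
```

jog_arm(commands=[[0,0,0,0,0,0,0],[0,0,0,0,0,0,0]])

```text
clock: 6.8
ee_pos: [0.5214, -0.1074, 0.1478]
tcp_rot: [0.157, -3.135, -0.0]
ft_force: [-0.6, 1.0, -1.5]
width: 0.122
```

Run:
```python
from h import *
snap('wrist','w3.png');snap('top','t3.png')
place(0,-69,9)
```

```text
at [ 521.8 -104.8  148.2] jaw 96.0 tilt [-0.002  0.001] t 6.9 w 11.2 f [-0.   0.8 -1.1]
shift [ -1.6  -1.1 139.2] turn [ 0.001 -0.002 -0.   ] dist 139
```

View pics/w3.png

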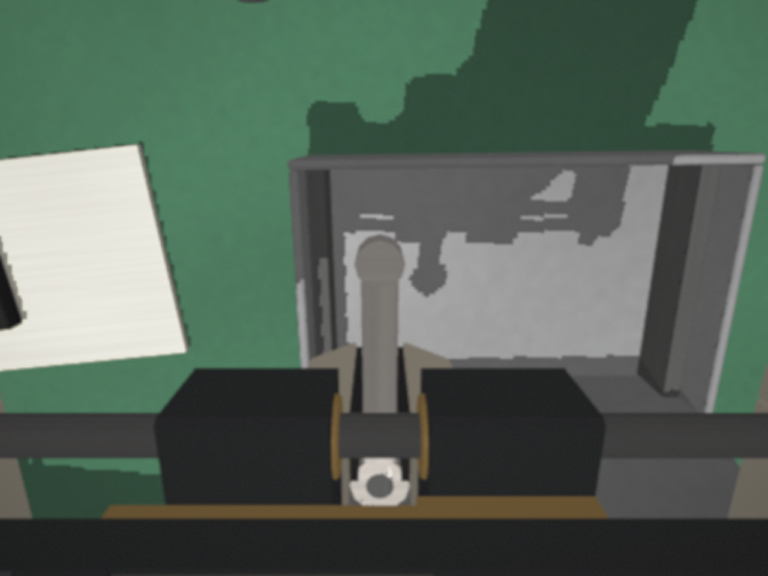

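View pics/t3.png

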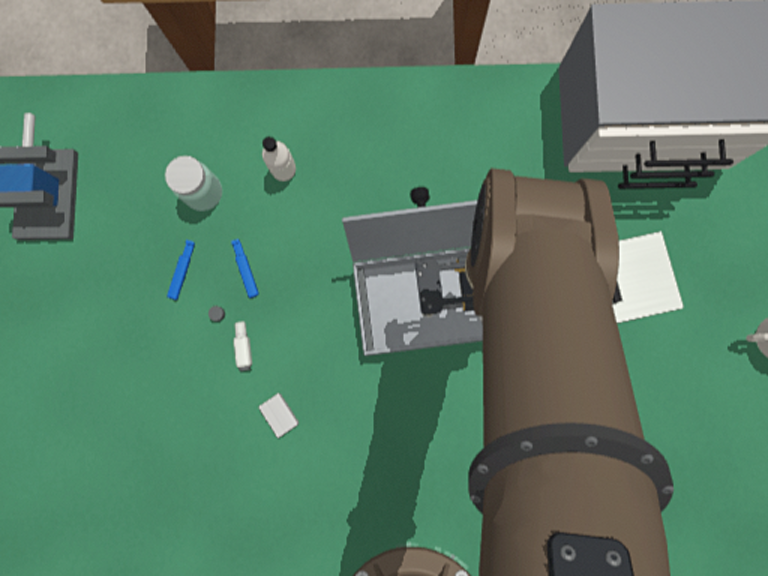

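Run:
```python
from h import *
P=pts('wrist',np.array([(291,160),(764,154)])/1.5,.062)*1000
d=P[1]-P[0];L=np.linalg.norm(d);a=np.degrees(np.arctan2(d[1],d[0]))-90;print(P,a,L)
n=np.array([d[1],-d[0]])/L; print(P.mean(0)+75*n)
Q=pts('wrist',np.array([(345,233),(330,170),(668,170),(638,358)])/1.5,.005)*1000;print(Q)
```

```text
[[ 456.88895472 -154.44037309]
 [ 430.46219605   70.0177361 ]] 6.7148527487981085 226.00844310610108
[518.16110326 -33.44170408]
[[ 500.3822217  -128.53307715]
 [ 463.59233083 -140.60765943]
 [ 442.55333294   59.22765386]
 [ 563.88678894   72.75504952]]
```

```bash
sed -i 's/^CX,CY,CA=.*/CX,CY,CA=517,-35.5,6.5/' h.py
python3 - <<'E'
from h import *
place(0,-68,9)
E
```

```text
at [ 521.8 -104.8  148.2] jaw 96.0 tilt [-0.002  0.001] t 6.9 w 11.2 f [-0.   0.8 -1.1]
shift [ -3.4   1.3 139.2] turn [ 0.001 -0.002 -0.009] dist 139
```

jog_arm(commands=[[0,-3,0,50,0,0,-0.01],[0,-3,0,90,0,0,-0.01],[0,-3,0,120,0,0,-0.01],[0,-3,0,133,0,0,-0.01],[0,-3,0,139,0,0,-0.01],[0,-3,0,139,0,0,-0.01],[20,-3,0,139,0,0,-0.01],[20,-3,0,139,0,0,-0.01],[20,-3,0,139,0,0,-0.01]])

```text
clock: 7.8
ee_pos: [0.5263, -0.1061, 0.0113]
tcp_rot: [-0.177, 3.135, -0.0]
ft_force: [-0.5, 0.1, 0.1]
width: 0.217
```

jog_arm(commands=[[20,0,0,-40,0,0,0],[20,0,0,-90,0,0,0],[30,0,0,-140,0,0,0],[50,0,0,-140,0,0,0]])

```text
clock: 8.2
ee_pos: [0.5296, -0.1068, 0.1574]
tcp_rot: [-0.176, 3.125, -0.003]
ft_force: [1.4, -0.2, -0.1]
width: 0.347
```

Run:
```python
from h import *
snap('wrist','w4.png')
im=grab_frame('top');print(rect('top',im,(105,150,175,260),.008))
go(583,387,150,90-15.8)
```

```text
[(583, 278, 107, 20, 19.1, 291), (583, 387, 105, 21, -15.8, 300), (506, 324, 26, 23, 89.2, 89), (450, 279, 84, 28, 7.6, 317)]
at [ 526.4 -106.1  152.1] jaw 96.5 tilt [ 0.004 -0.   ] t 8.3 w 39.4 f [-0.6  0.2 -1. ]
shift [-111.8  483.6    2.2] turn [0.    0.004 0.389] dist 496
```

View pics/w4.png

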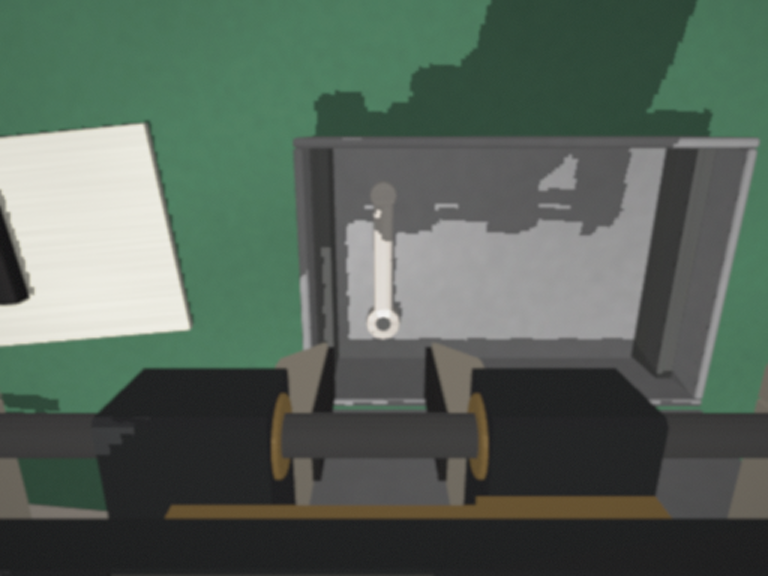

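Run:
```python
from h import *
go(490,150,160,90-15.8)
```

```text
at [ 526.4 -106.1  152.1] jaw 96.5 tilt [ 0.004 -0.   ] t 8.3 w 39.4 f [-0.6  0.2 -1. ]
shift [  7.3 258.6  -8.1] turn [0.    0.004 0.389] dist 259
```

jog_arm(commands=[[50,7,258,-8,0,0,0.39],[50,7,258,-8,0,0,0.39],[50,7,258,-8,0,0,0.39],[50,7,258,-8,0,0,0.39],[50,7,258,-8,0,0,0.39],[50,-112,484,2,0,0,0.39],[50,-112,484,2,0,0,0.39],[50,-112,484,2,0,0,0.39],[50,-112,484,2,0,0,0.39],[50,-112,484,2,0,0,0.39]])

```text
clock: 9.3
ee_pos: [0.5752, 0.3708, 0.147]
tcp_rot: [-0.433, -3.11, 0.003]
ft_force: [1.5, -0.3, 0.1]
width: 0.542
```

jog_arm(commands=[[50,0,0,0,0,0,0],[50,0,0,0,0,0,0]])

```text
clock: 9.5
ee_pos: [0.5744, 0.3701, 0.1464]
tcp_rot: [-0.43, -3.109, 0.004]
ft_force: [0.4, -0.9, -0.2]
width: 0.545
```

Run:
```python
from h import *
snap('wrist','w5.png')
go(583,387,3,90-15.8)
```

```text
at [574.9 368.3 147. ] jaw 74.1 tilt [-0.002 -0.003] t 9.55 w 50.0 f [0.1 0.8 0.1]
shift [ -2.9  20.6 144. ] turn [-0.003 -0.002 -0.001] dist 145
```

View pics/w5.png

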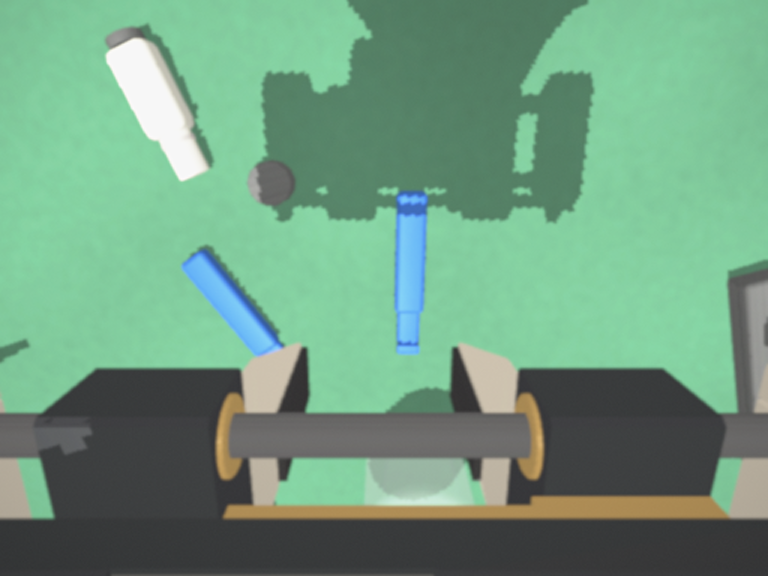

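```bash
cat >> h.py <<'E'
def ends(p,q,z,off=0,zt=3):
    P=pts('wrist',np.array([p,q])/1.5,z)*1000
    d=P[1]-P[0];L=np.linalg.norm(d);a=np.degrees(np.arctan2(d[1],d[0]));m=P.mean(0)+off*d/L
    print(P,a,L,m); go(m[0],m[1],zt,a+90)
E
python3 - <<'E'
from h import *
ends((412,193),(408,352),.008,-8)
E
```

```text
[[533.50865677 399.04696397]
 [632.16448689 370.40025294]] -16.191721401761924 102.73074939344596 [575.15389994 386.95442727]
at [574.9 368.3 147. ] jaw 74.1 tilt [-0.002 -0.003] t 9.55 w 50.0 f [0.1 0.8 0.1]
shift [  4.6  18.5 144. ] turn [-0.003 -0.002  0.006] dist 145
```

jog_arm(commands=[[45,4,17,30,0,0,0.006],[45,4,17,75,0,0,0.006],[45,4,17,115,0,0,0.006],[45,4,17,135,0,0,0.006],[45,4,17,143.5,0,0,0.006],[45,4,17,143.5,0,0,0.006],[0,4,17,143.5,0,0,0.006],[0,4,17,143.5,0,0,0.006],[0,4,17,143.5,0,0,0.006],[0,4,17,143.5,0,0,0.006]])

```text
clock: 10.55
ee_pos: [0.5769, 0.3872, 0.0064]
tcp_rot: [0.443, 3.109, 0.002]
ft_force: [0.2, 0.1, 3.7]
width: 0.194
```

jog_arm(commands=[[0,0,0,0,0,0,0],[0,0,0,0,0,0,0],[0,0,0,-30,0,0,0],[0,0,0,-70,0,0,0],[0,0,0,-115,0,0,0],[0,0,0,-150,0,0,0],[0,0,0,-150,0,0,0]])

```text
clock: 11.25
ee_pos: [0.5791, 0.3887, 0.1617]
tcp_rot: [0.442, 3.103, 0.011]
ft_force: [0.1, 0.1, -1.0]
width: 0.189
```

Run:
```python
from h import *
snap('wrist','w6.png')
go(490,150,153,90)
place(-6,66,153)
```

```text
at [577.9 387.8 158.6] jaw 73.8 tilt [0.004 0.003] t 11.3 w 17.2 f [ 0.5 -0.2 -0.6]
shift [  18.  -252.9    4.4] turn [ 0.004  0.004 -0.283] dist 254
at [577.9 387.8 158.6] jaw 73.8 tilt [0.004 0.003] t 11.3 w 17.2 f [ 0.5 -0.2 -0.6]
shift [ -28.7 -364.9    4.1] turn [ 0.004  0.004 -0.396] dist 366
```

View pics/w6.png

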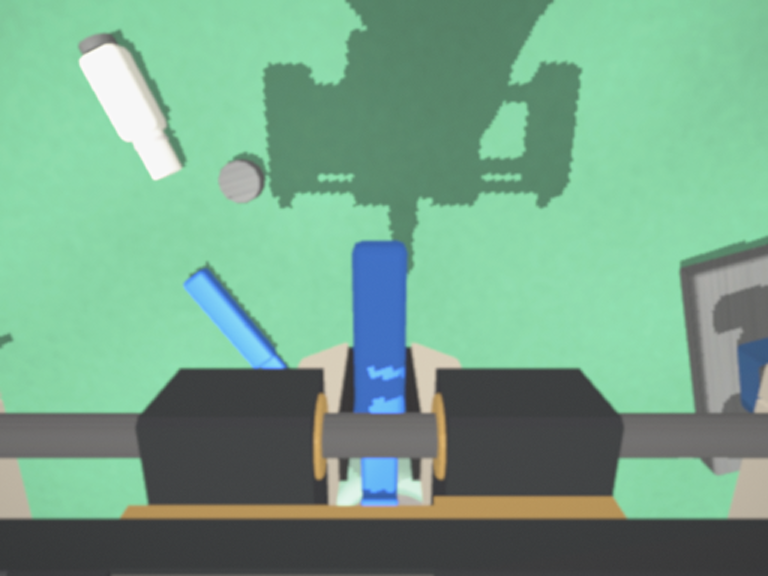

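jog_arm(commands=[[0,18,-250,4,0,0,-0.28],[0,18,-250,4,0,0,-0.28],[0,18,-250,4,0,0,-0.28],[0,18,-250,4,0,0,-0.28],[0,18,-250,4,0,0,-0.28],[0,-28,-365,4,0,0,-0.396],[0,-28,-365,4,0,0,-0.396],[0,-28,-365,4,0,0,-0.396],[0,-28,-365,4,0,0,-0.396],[0,-28,-365,4,0,0,-0.396]])

```text
clock: 12.3
ee_pos: [0.5008, 0.0283, 0.1505]
tcp_rot: [0.175, -3.135, -0.0]
ft_force: [-0.2, 0.6, -0.3]
width: 0.188
```

Run:
```python
from h import *
snap('wrist','w7.png')
place(-6,66,10)
place(-6,66,10)
```

```text
at [500.8  29.4 150.7] jaw 96.5 tilt [-0.001  0.   ] t 12.35 w 17.0 f [-0.1  0.6  0. ]
shift [ -2.9  -0.4 140.6] turn [ 0.001 -0.001  0.   ] dist 141
at [500.8  29.4 150.7] jaw 96.5 tilt [-0.001  0.   ] t 12.35 w 17.0 f [-0.1  0.6  0. ]
shift [ -2.9  -0.4 140.6] turn [ 0.001 -0.001  0.   ] dist 141
```

View pics/w7.png

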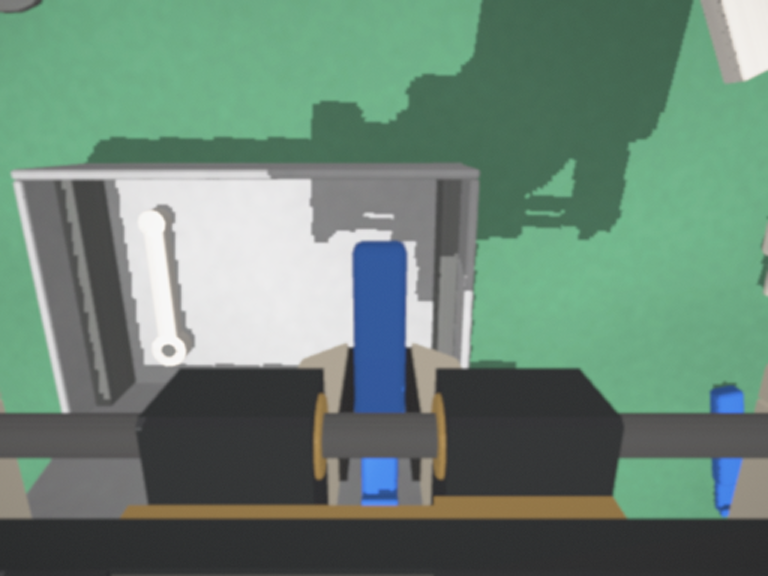

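Run:
```python
from h import *
P=pts('wrist',np.array([(14,173),(478,169)])/1.5,.062)*1000
d=P[1]-P[0];L=np.linalg.norm(d);a=np.degrees(np.arctan2(d[1],d[0]))-90;print(P,a,L)
n=np.array([d[1],-d[0]])/L; print(P.mean(0)+75*n)
Q=pts('wrist',np.array([(437,182),(434,340)])/1.5,.038)*1000-[CX,CY]
a=np.radians(CA);print(Q@np.array([[np.cos(a),-np.sin(a)],[np.sin(a),np.cos(a)]]))
```

```text
[[ 458.11387164 -154.91761314]
 [ 430.4925838    69.34580666]] 7.021443567906459 225.95799832424404
[518.74076306 -33.61784279]
[[-65.84694937  97.01982468]
 [ 25.87769883  98.43736172]]
```

jog_arm(commands=[[0,-3,-3,45,0,0,0],[0,-3,-3,90,0,0,0],[0,-3,-3,120,0,0,0],[0,-3,-3,134,0,0,0],[0,-3,-3,140.5,0,0,0],[0,-3,-3,140.5,0,0,0],[25,-3,-3,140.5,0,0,0],[25,-3,-3,140.5,0,0,0],[25,-3,-3,140.5,0,0,0]])

```text
clock: 13.25
ee_pos: [0.505, 0.0264, 0.0112]
tcp_rot: [-0.179, 3.136, 0.0]
ft_force: [0.8, 0.7, 0.3]
width: 0.276
```

jog_arm(commands=[[25,0,0,-40,0,0,0],[25,0,0,-90,0,0,0],[50,0,0,-140,0,0,0],[50,0,0,-140,0,0,0]])

```text
clock: 13.65
ee_pos: [0.5087, 0.0265, 0.1574]
tcp_rot: [-0.177, 3.125, 0.002]
ft_force: [1.5, -0.9, -0.6]
width: 0.397
```

```bash
sed -i 's/^CX,CY,CA=.*/CX,CY,CA=517.5,-35,6.7/' h.py
python3 - <<'E'
from h import *
snap('wrist','w8.png')
im=grab_frame('top');print(rect('top',im,(105,150,175,260),.008))
go(500,170,150,90+19)
go(575,276,150,90+19)
E
```

```text
[(609, 291, 107, 19, 19.1, 285), (506, 324, 26, 23, 89.2, 90), (451, 278, 81, 28, 1.2, 312)]
at [505.7  26.1 152.4] jaw 96.5 tilt [0.004 0.001] t 13.75 w 44.4 f [ 0.1  0.1 -0.5]
shift [-10.6 143.6   2.5] turn [-0.     0.004 -0.218] dist 144
at [505.7  26.1 152.4] jaw 96.5 tilt [0.004 0.001] t 13.75 w 44.4 f [ 0.1  0.1 -0.5]
shift [-97.1 240.4   2.8] turn [-0.     0.004 -0.218] dist 259
```

View pics/w8.png

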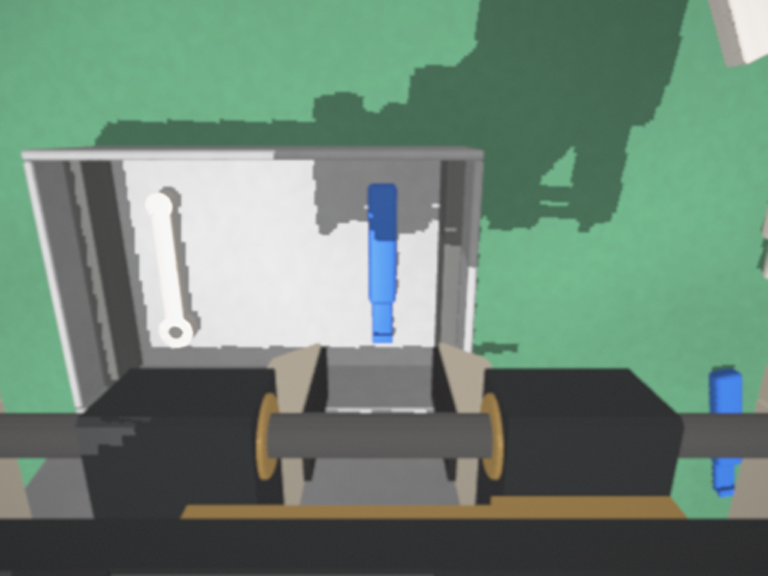

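jog_arm(commands=[[50,-10,150,2,0,0,-0.218],[50,-10,150,2,0,0,-0.218],[50,-10,150,2,0,0,-0.218],[50,-120,250,2,0,0,-0.218],[50,-120,250,2,0,0,-0.218],[50,-120,250,2,0,0,-0.218],[50,-120,250,2,0,0,-0.218],[50,-120,250,2,0,0,-0.218]])

```text
clock: 14.55
ee_pos: [0.5949, 0.2883, 0.1462]
tcp_rot: [0.519, -3.095, 0.002]
ft_force: [-0.5, -0.8, 0.2]
width: 0.547
```

Run:
```python
from h import *
snap('wrist','w9.png')
go(601,288,3,109)
```

```text
at [594.7 287.1 146.8] jaw 109.0 tilt [-0.003 -0.002] t 14.6 w 50.1 f [ 0.1 -0.5  0.3]
shift [ -6.8  -1.  143.7] turn [-0.001 -0.004 -0.   ] dist 144
```

View pics/w9.png

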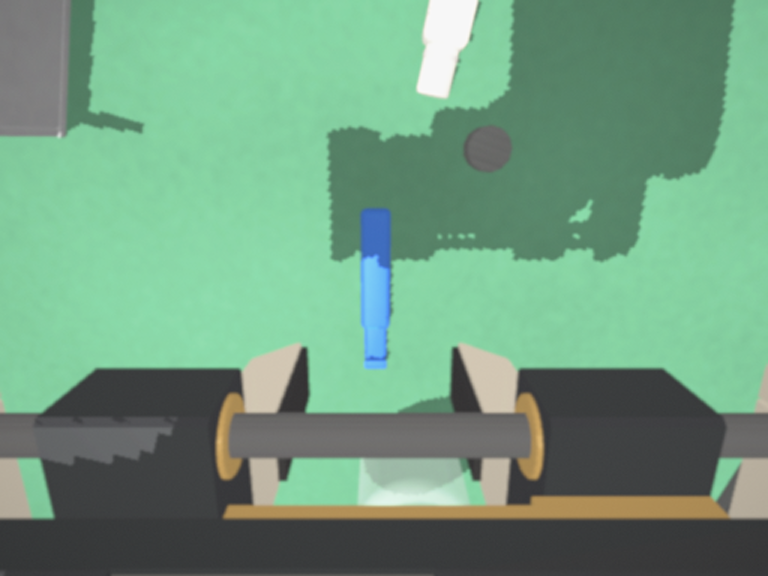

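Run:
```python
from h import *
ends((376,209),(376,367),.008,-8)
```

```text
[[558.10934602 272.13186887]
 [656.391643   305.78204535]] 18.90032617792818 103.88332048969804 [599.68182639 286.36557468]
at [594.7 287.1 146.8] jaw 109.0 tilt [-0.003 -0.002] t 14.6 w 50.1 f [ 0.1 -0.5  0.3]
shift [ -5.   -2.1 143.7] turn [-0.001 -0.004  0.001] dist 144
```

jog_arm(commands=[[45,-5,-2,40,0,0,0],[45,-5,-2,85,0,0,0],[45,-5,-2,120,0,0,0],[45,-5,-2,136,0,0,0],[45,-5,-2,143.5,0,0,0],[45,-5,-2,143.5,0,0,0],[0,-5,-2,143.5,0,0,0],[0,-5,-2,143.5,0,0,0],[0,-5,-2,143.5,0,0,0],[0,-5,-2,143.5,0,0,0]])

```text
clock: 15.6
ee_pos: [0.6015, 0.2879, 0.0063]
tcp_rot: [-0.518, 3.097, 0.001]
ft_force: [-0.6, -0.1, 4.4]
width: 0.193
```

jog_arm(commands=[[0,0,0,0,0,0,0],[0,0,0,0,0,0,0],[0,0,0,-30,0,0,0],[0,0,0,-70,0,0,0],[0,0,0,-115,0,0,0],[0,0,0,-150,0,0,0],[0,0,0,-150,0,0,0]])

```text
clock: 16.3
ee_pos: [0.604, 0.2891, 0.1614]
tcp_rot: [-0.516, 3.09, 0.005]
ft_force: [0.4, 0.3, -0.3]
width: 0.19
```

Run:
```python
from h import *
snap('wrist','w10.png')
go(490,150,153,96.7)
place(-6,-25,153)
```

```text
at [602.6 288.4 158.4] jaw 109.0 tilt [0.005 0.003] t 16.35 w 17.2 f [-0.4 -0.3 -0.4]
shift [151.5 -94.3   4.5] turn [0.002 0.005 0.214] dist 179
at [602.6 288.4 158.4] jaw 109.0 tilt [0.005 0.003] t 16.35 w 17.2 f [-0.4 -0.3 -0.4]
shift [ 196.8 -301.3    4.1] turn [0.002 0.005 0.214] dist 360
```

View pics/w10.png

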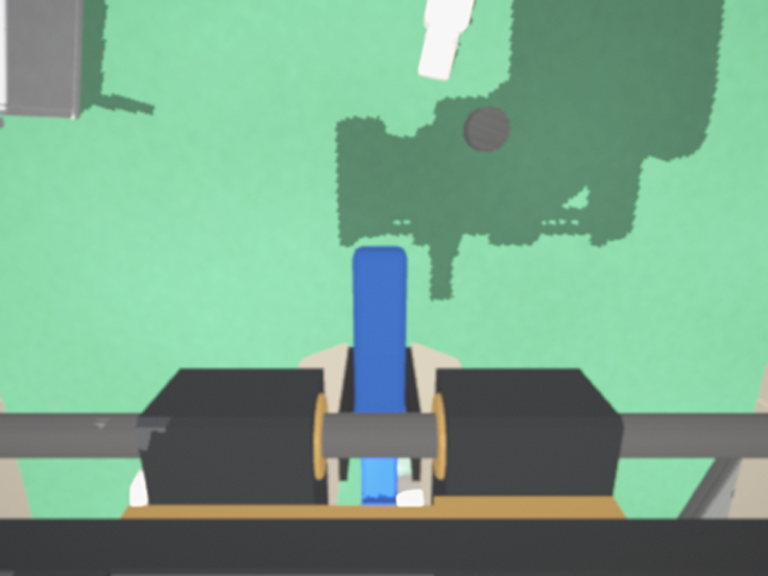

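jog_arm(commands=[[0,150,-94,4,0,0,0.214],[0,150,-94,4,0,0,0.214],[0,150,-94,4,0,0,0.214],[0,150,-94,4,0,0,0.214],[0,197,-301,4,0,0,0.214],[0,197,-301,4,0,0,0.214],[0,197,-301,4,0,0,0.214],[0,197,-301,4,0,0,0.214],[0,197,-301,4,0,0,0.214],[0,197,-301,4,0,0,0.214]])

```text
clock: 17.35
ee_pos: [0.5119, -0.0639, 0.1504]
tcp_rot: [0.176, -3.135, 0.001]
ft_force: [-0.5, 0.8, -0.7]
width: 0.188
```

Run:
```python
from h import *
snap('wrist','w11.png')
place(-6,-25,10)
```

```text
at [512.  -61.5 150.4] jaw 96.6 tilt [-0.002  0.   ] t 17.4 w 16.9 f [-0.5  1.3 -0.5]
shift [ -2.8   0.6 140.4] turn [ 0.    -0.002 -0.002] dist 140
```

View pics/w11.png

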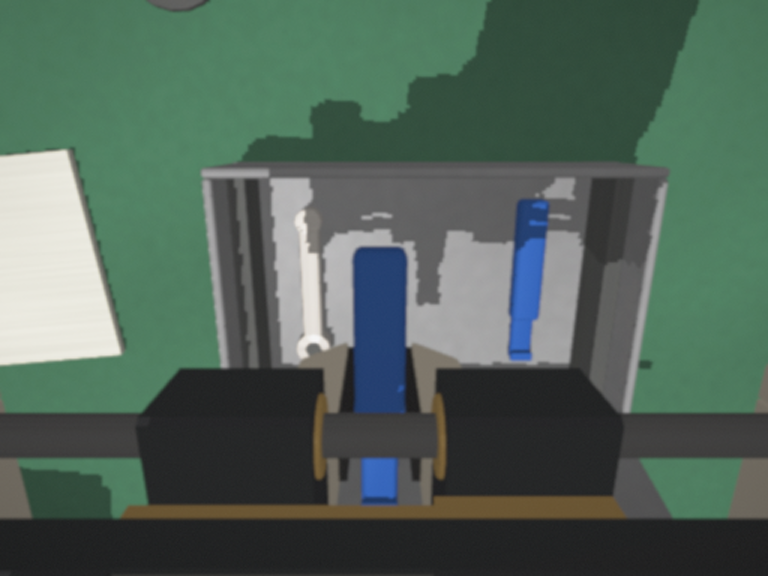

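jog_arm(commands=[[0,-3,1,45,0,0,0],[0,-3,1,90,0,0,0],[0,-3,1,120,0,0,0],[0,-3,1,134,0,0,0],[0,-3,1,140.5,0,0,0],[0,-3,1,140.5,0,0,0],[25,-3,1,140.5,0,0,0],[25,-3,1,140.5,0,0,0],[25,-3,1,140.5,0,0,0]])

```text
clock: 18.3
ee_pos: [0.5159, -0.0592, 0.0112]
tcp_rot: [-0.185, 3.135, 0.0]
ft_force: [-0.1, -0.4, -0.1]
width: 0.27
```

jog_arm(commands=[[25,0,0,-40,0,0,0],[25,0,0,-90,0,0,0],[55,0,0,-140,0,0,0],[55,0,0,-140,0,0,0]])

```text
clock: 18.7
ee_pos: [0.5196, -0.0599, 0.1575]
tcp_rot: [-0.183, 3.125, -0.001]
ft_force: [0.4, 0.1, -0.3]
width: 0.397
```

Run:
```python
from h import *
snap('wrist','w12.png');snap('top','t12.png')
im=grab_frame('top');print(rect('top',im,(105,150,175,260),.012))
go(440,278,150,90+4)
```

```text
[(506, 322, 26, 23, 89.2, 90), (450, 278, 83, 28, 8.1, 315)]
at [515.4 -59.6 151. ] jaw 96.7 tilt [0.001 0.   ] t 18.85 w 48.3 f [ 0.1 -0.5 -0.6]
shift [ 35.4 344.1   1. ] turn [0.    0.001 0.047] dist 346
```

View pics/w12.png

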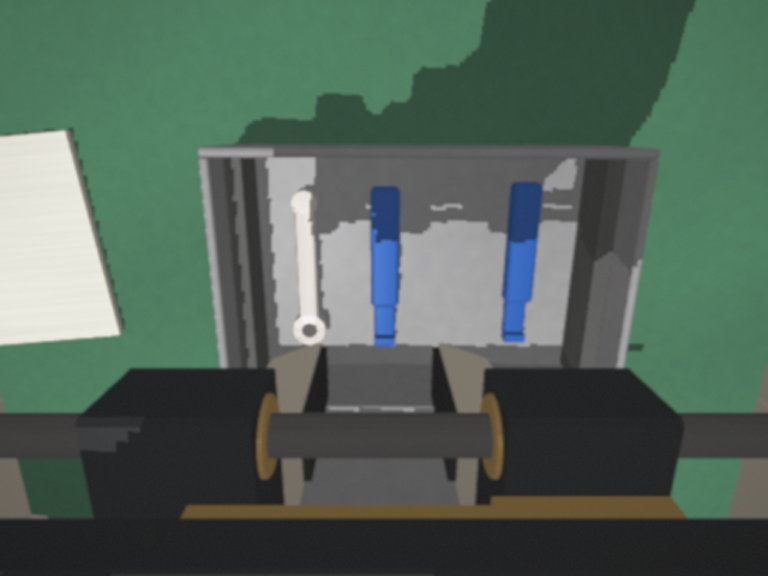

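jog_arm(commands=[[60,35,344,1,0,0,0.047],[60,35,344,1,0,0,0.047],[60,35,344,1,0,0,0.047],[60,35,344,1,0,0,0.047],[60,35,344,1,0,0,0.047],[60,35,344,1,0,0,0.047],[60,35,344,1,0,0,0.047],[60,35,344,1,0,0,0.047],[60,35,344,1,0,0,0.047]])

```text
clock: 19.75
ee_pos: [0.4392, 0.2782, 0.1482]
tcp_rot: [0.115, -3.137, 0.003]
ft_force: [0.1, -1.3, -0.7]
width: 0.653
```

Run:
```python
from h import *
snap('wrist','w13.png')
go(440,278,14,94)
```

```text
at [439.9 276.7 148.5] jaw 94.0 tilt [-0.002 -0.002] t 19.8 w 60.1 f [-0.2 -0.9  0. ]
shift [ -0.5   1.5 134.5] turn [-0.002 -0.002  0.001] dist 134
```

View pics/w13.png

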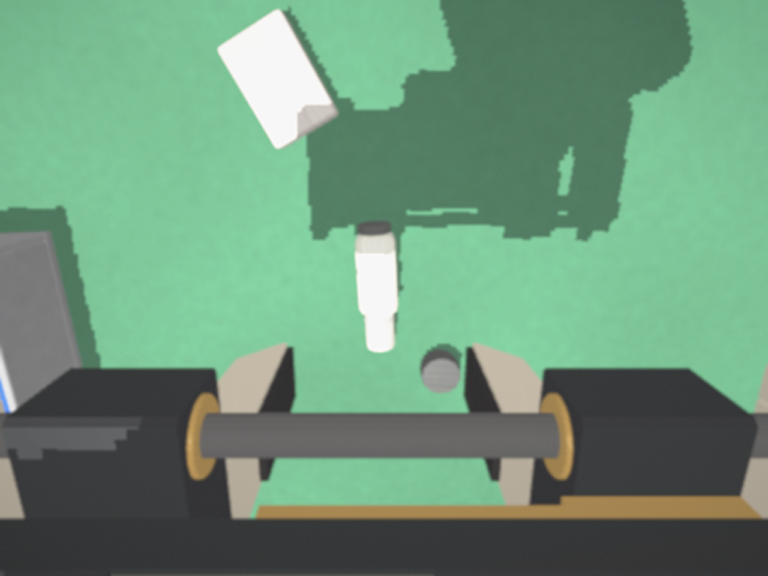

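Run:
```python
from h import *
ends((375,226),(381,351),.013)
ends((375.5,240),(378.5,308),.022,0,13)
```

```text
[[410.75624946 271.41132477]
 [491.57474487 280.83798726]] 6.652912900133075 81.3664007143895 [451.16549717 276.12465602]
at [439.9 276.7 148.5] jaw 94.0 tilt [-0.002 -0.002] t 19.8 w 60.1 f [-0.2 -0.9  0. ]
shift [-11.5  -1.1 145.4] turn [-0.002 -0.002 -0.046] dist 146
[[417.41130197 272.25428473]
 [459.24651702 276.96787648]] 6.428429532677295 42.099918826081584 [438.3289095  274.61108061]
at [439.9 276.7 148.5] jaw 94.0 tilt [-0.002 -0.002] t 19.8 w 60.1 f [-0.2 -0.9  0. ]
shift [  1.4  -1.7 135.5] turn [-0.002 -0.002 -0.042] dist 135
```

jog_arm(commands=[[50,1,-2,40,0,0,-0.044],[50,1,-2,85,0,0,-0.044],[50,1,-2,115,0,0,-0.044],[50,1,-2,132,0,0,-0.044],[50,1,-2,138.5,0,0,-0.044],[50,1,-2,138.5,0,0,-0.044],[0,1,-2,138.5,0,0,-0.044],[0,1,-2,138.5,0,0,-0.044],[0,1,-2,138.5,0,0,-0.044],[0,1,-2,138.5,0,0,-0.044]])

```text
clock: 20.8
ee_pos: [0.4401, 0.276, 0.0121]
tcp_rot: [-0.179, 3.135, 0.001]
ft_force: [-0.6, -1.5, 4.5]
width: 0.261
```

jog_arm(commands=[[0,0,0,0,0,0,0],[0,0,0,0,0,0,0],[0,0,0,-30,0,0,0],[0,0,0,-70,0,0,0],[0,0,0,-115,0,0,0],[0,0,0,-145,0,0,0],[0,0,0,-145,0,0,0]])

```text
clock: 21.5
ee_pos: [0.4419, 0.2773, 0.1608]
tcp_rot: [-0.179, 3.13, 0.007]
ft_force: [0.1, -0.2, -0.7]
width: 0.258
```

Run:
```python
from h import *
snap('wrist','w14.png')
place(-6,19,155)
```

```text
at [440.8 276.5 158.4] jaw 96.5 tilt [0.004 0.003] t 21.55 w 23.2 f [ 0.1 -0.2 -1. ]
shift [ -34.7 -299.2    2.9] turn [ 0.002  0.004 -0.003] dist 301
```

View pics/w14.png

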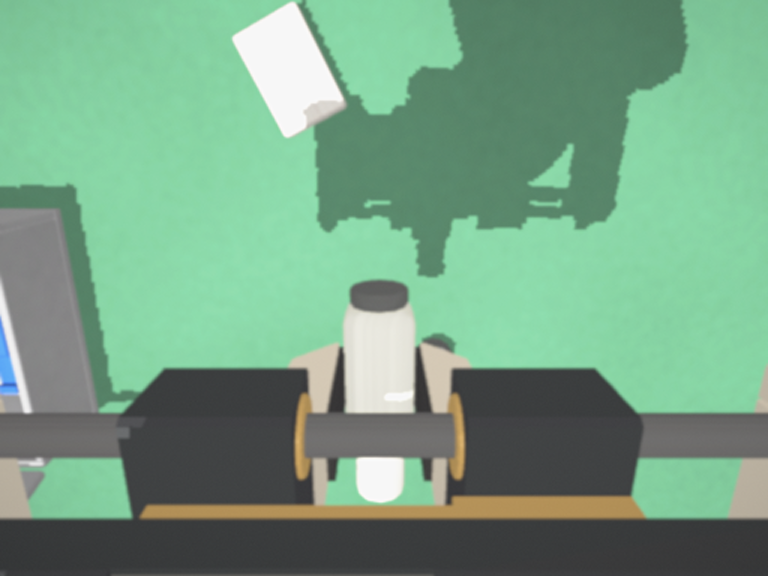

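jog_arm(commands=[[0,-35,-299,3,0,0,0],[0,-35,-299,3,0,0,0],[0,-35,-299,3,0,0,0],[0,-35,-299,3,0,0,0],[0,-35,-299,3,0,0,0],[0,-35,-299,3,0,0,0],[0,-35,-299,3,0,0,0],[0,-35,-299,3,0,0,0]])

```text
clock: 22.35
ee_pos: [0.5077, -0.0189, 0.152]
tcp_rot: [0.173, -3.134, 0.0]
ft_force: [0.3, 0.6, -0.2]
width: 0.257
```

Run:
```python
from h import *
snap('wrist','w15.png')
place(-6,19,16)
```

```text
at [507.7 -17.2 152.2] jaw 96.5 tilt [-0.002  0.   ] t 22.4 w 23.8 f [-0.7  0.9  0.4]
shift [-2.000e+00  1.000e-01  1.362e+02] turn [ 0.    -0.002 -0.004] dist 136
```

View pics/w15.png

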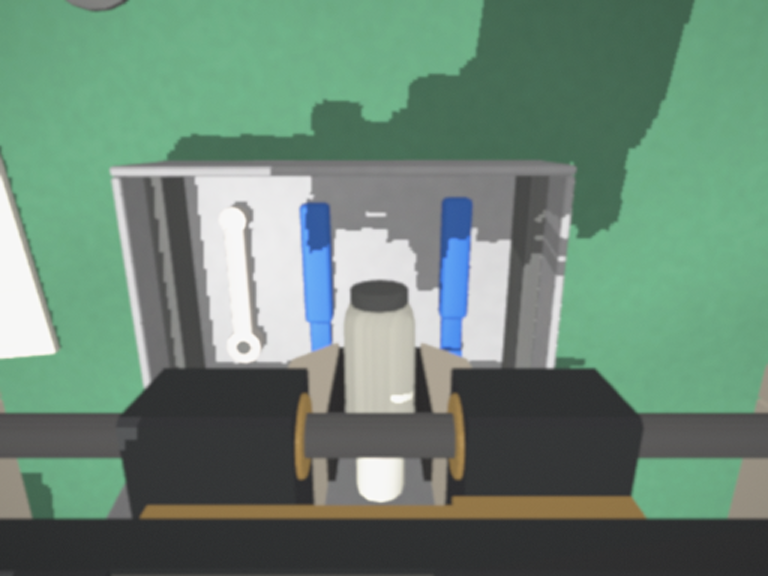

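jog_arm(commands=[[0,-2,0,45,0,0,0],[0,-2,0,85,0,0,0],[0,-2,0,115,0,0,0],[0,-2,0,130,0,0,0],[0,-2,0,137,0,0,0],[0,-2,0,137,0,0,0],[31,-2,0,137,0,0,0],[31,-2,0,137,0,0,0],[31,-2,0,137,0,0,0]])

```text
clock: 23.3
ee_pos: [0.5107, -0.0165, 0.0166]
tcp_rot: [-0.181, 3.136, 0.0]
ft_force: [0.7, -0.3, 0.3]
width: 0.334
```

jog_arm(commands=[[31,0,0,-40,0,0,0],[31,0,0,-90,0,0,0],[40,0,0,-140,0,0,0],[40,0,0,-140,0,0,0]])

```text
clock: 23.7
ee_pos: [0.5145, -0.0169, 0.1629]
tcp_rot: [-0.178, 3.125, 0.0]
ft_force: [0.7, -0.2, -0.0]
width: 0.43
```

Run:
```python
from h import *
snap('wrist','w16.png');im=snap('top','t16.png')
print(rect('top',im,(340,140,470,240),.006), landmark_of('top','cover'))
# cover axes: own x at ~11.7 -> jaw = 101.7
go(548,-346,200,101.7)
go(548,-346,200,101.7-180)
```

```text
Traceback (most recent call last):
  File "h.py", line 28, in rect
    w=pts(cam,np.c_[xs,ys],z,ci).astype(np.float32)*1000
      ~~~^^^^^^^^^^^^^^^^^^^^^^^
  File "h.py", line 21, in pts
    return np.array([ray(cam,p[1],p[0],z,ci)[:2] for p in px])
                     ~~~^^^^^^^^^^^^^^^^^^^^
  File "h.py", line 7, in ray
    ci=ci or camera_info(cam); R=np.array(ci['R']);t=np.array(ci['t'])
             ~~~~~~~~~~~^^^^^
ValueError: time passes only in moves, steps and waits
```

View pics/w16.png

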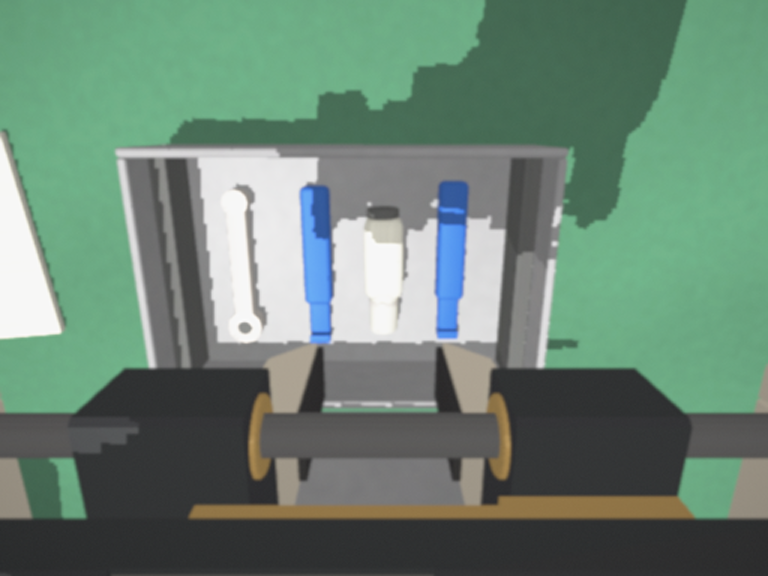

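View pics/t16.png

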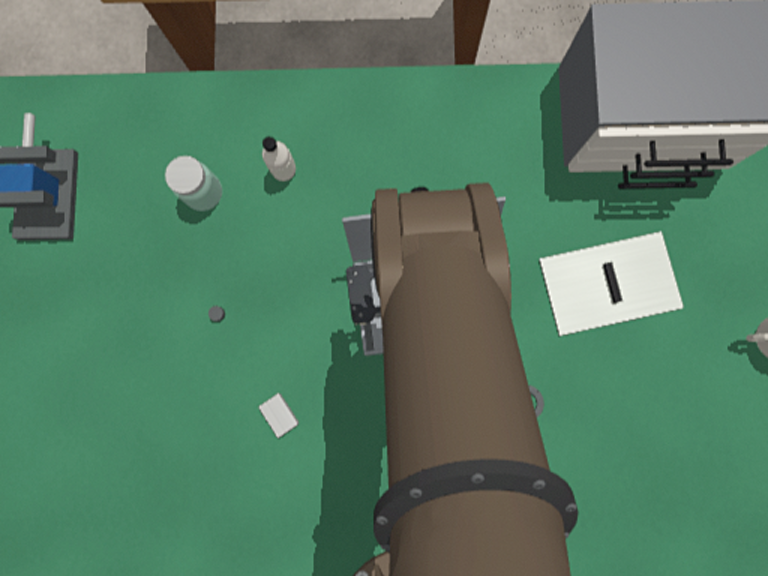

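```bash
python3 - <<'E'
import re
s=open('h.py').read()
s=s.replace("    return np.array([ray(cam,p[1]","    ci=ci or camera_info(cam)\n    return np.array([ray(cam,p[1]")
open('h.py','w').write(s)
E
python3 - <<'E'
from h import *
ci=camera_info('top')
im=grab_frame('top')
print(rect('top',im,(340,140,470,240),.006,ci), landmark_of('top','cover'))
print(observe()['joints'])
go(545,-346,150,101.7)
E
```

```text
[(547, -346, 217, 137, -78.3, 4585), (456, -181, 68, 17, -0.8, 118)] [{'pixel': [188.3, 405.4], 'p': 0.71}]
[-0.12220931  0.32607962  0.06479832  1.94276559 -0.02715654  0.87494037
  1.64170062]
at [509.8 -17.  155.6] jaw 96.5 tilt [-0.001  0.   ] t 23.9 w 40.2 f [ 0.9  0.2 -0.8]
shift [   2.5 -330.8    5.6] turn [ 0.    -0.001 -0.09 ] dist 331
```

jog_arm(commands=[[50,3,-331,5,0,0,-0.09],[50,3,-331,5,0,0,-0.09],[50,3,-331,5,0,0,-0.09],[50,3,-331,5,0,0,-0.09],[50,3,-331,5,0,0,-0.09],[50,3,-331,5,0,0,-0.09],[50,3,-331,5,0,0,-0.09],[50,3,-331,5,0,0,-0.09],[50,3,-331,5,0,0,-0.09]])

```text
clock: 24.8
ee_pos: [0.5441, -0.3462, 0.1492]
tcp_rot: [0.317, -3.123, -0.003]
ft_force: [-0.3, 0.4, -0.0]
width: 0.54
```

Run:
```python
from h import *
snap('wrist','w17.png')
go(545,-346,9,101.7)
```

```text
at [ 544.7 -344.9  149.6] jaw 101.7 tilt [-0.002  0.002] t 24.85 w 49.8 f [-0.1  0.3 -1.5]
shift [ -0.3  -1.6 140.6] turn [ 0.003 -0.002  0.   ] dist 141
```

View pics/w17.png

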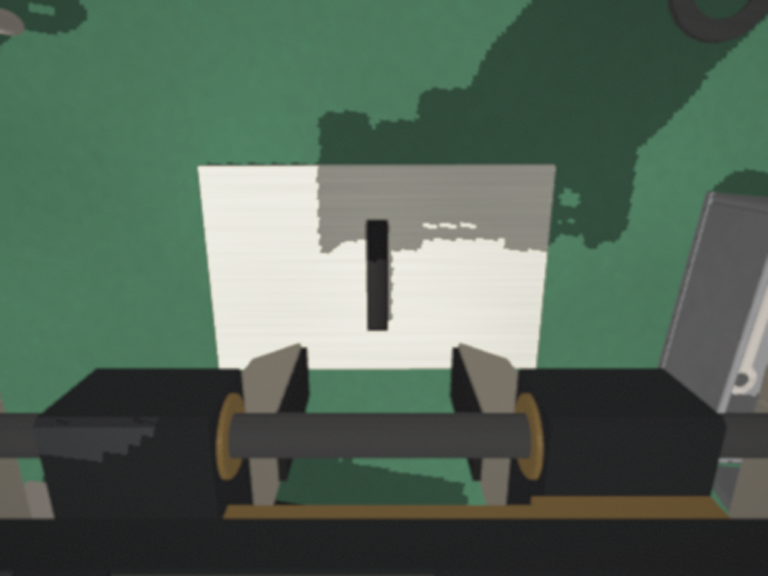

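Run:
```python
from h import *
ci=camera_info('wrist')
P=pts('wrist',np.array([(198,166),(555,165),(537,369),(219,369)])/1.5,.006,ci)*1000
print(P,P.mean(0)); e=P[1]-P[0];print(np.linalg.norm(e),np.degrees(np.arctan2(e[1],e[0])));e=P[2]-P[3];print(np.linalg.norm(e),np.degrees(np.arctan2(e[1],e[0])))
B=pts('wrist',np.array([(377,221),(377,329)])/1.5,.019,ci)*1000;print(B,B.mean(0))
m=P.mean(0)
go(m[0],m[1],9,101.5)
```

```text
[[ 503.96629378 -463.04803578]
 [ 460.28998549 -255.68697067]
 [ 590.42652348 -226.91881607]
 [ 633.65925612 -436.08436047]] [ 547.08551472 -345.43454575]
211.91090398758593 101.89430602373352
213.5867368034832 101.67810042226877
[[ 512.40753098 -352.84515407]
 [ 578.92505684 -339.10043779]] [ 545.66629391 -345.97279593]
at [ 544.7 -344.9  149.6] jaw 101.7 tilt [-0.002  0.002] t 24.85 w 49.8 f [-0.1  0.3 -1.5]
shift [ -2.5  -1.4 140.6] turn [ 0.003 -0.002  0.004] dist 141
```

jog_arm(commands=[[40,-2,-1,45,0,0,0],[40,-2,-1,90,0,0,0],[40,-2,-1,120,0,0,0],[40,-2,-1,134,0,0,0],[40,-2,-1,139,0,0,0],[40,-2,-1,139,0,0,0],[0,-2,-1,139,0,0,0],[0,-2,-1,139,0,0,0],[0,-2,-1,139,0,0,0],[0,-2,-1,139,0,0,0]], force=50)

```text
clock: 25.85
ee_pos: [0.5478, -0.3471, 0.0132]
tcp_rot: [-0.32, 3.124, -0.001]
ft_force: [-1.1, 0.4, 4.2]
width: 0.143
```

jog_arm(commands=[[0,0,0,0,0,0,0],[0,0,0,0,0,0,0],[0,0,0,-20,0,0,0],[0,0,0,-50,0,0,0],[0,0,0,-90,0,0,0],[0,0,0,-125,0,0,0],[0,0,0,-125,0,0,0]])

```text
clock: 26.55
ee_pos: [0.55, -0.3486, 0.1427]
tcp_rot: [-0.319, 3.118, -0.007]
ft_force: [0.7, 0.5, -1.9]
width: 0.142
```

Run:
```python
from h import *
snap('wrist','w18.png');snap('side','s18.png')
place(0,0,130)
```

```text
at [ 547.6 -346.9  137.9] jaw 101.7 tilt [ 0.001 -0.   ] t 26.65 w 12.9 f [ 0.  -0.  -1.6]
shift [-33.8 311.6   7.7] turn [-0.001  0.001  0.087] dist 313
```

View pics/w18.png

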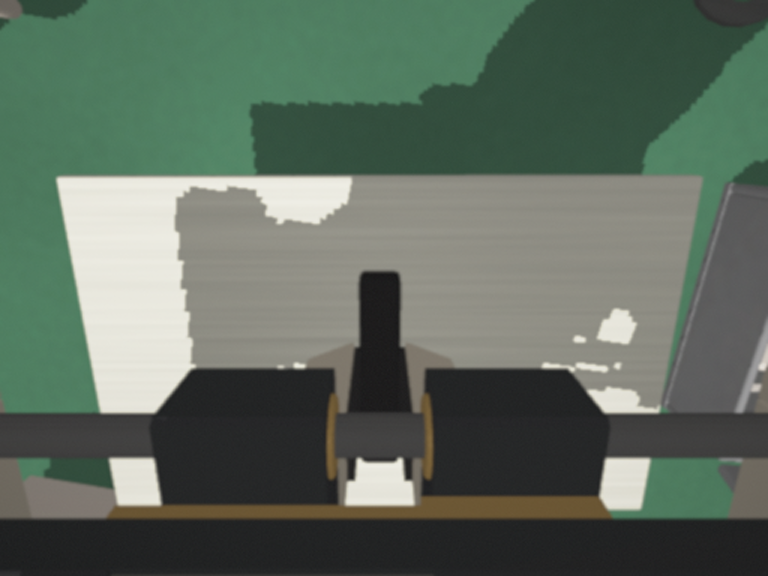

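View pics/s18.png

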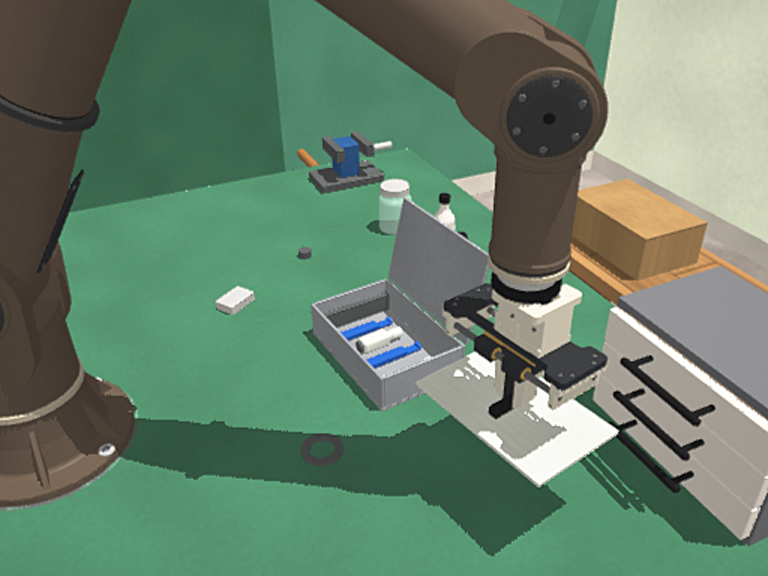

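Run:
```python
from h import *
go(480,-280,130,100)
place(-25,0,125)
```

```text
at [ 547.6 -346.9  137.9] jaw 101.7 tilt [ 0.001 -0.   ] t 26.65 w 12.9 f [ 0.  -0.  -1.6]
shift [52.6 79.3  7.8] turn [-0.001  0.001  0.03 ] dist 95
at [ 547.6 -346.9  137.9] jaw 101.7 tilt [ 0.001 -0.   ] t 26.65 w 12.9 f [ 0.  -0.  -1.6]
shift [ -8.9 313.8  12.7] turn [-0.001  0.001  0.087] dist 314
```

jog_arm(commands=[[0,25,20,0,0,0,0.02],[0,52,60,5,0,0,0.03],[0,40,100,10,0,0,0.05],[0,25,140,12,0,0,0.06],[0,12,180,12,0,0,0.07],[0,0,220,12,0,0,0.087],[0,-9,260,12,0,0,0.087],[0,-9,295,12,0,0,0.087],[0,-9,312,12,0,0,0.087],[0,-9,312,12,0,0,0.087]])

```text
clock: 27.65
ee_pos: [0.4913, -0.0363, 0.1239]
tcp_rot: [0.191, -3.132, -0.002]
ft_force: [0.1, -0.5, -2.2]
width: 0.138
```

Run:
```python
from h import *
snap('wrist','w19.png');snap('side','s19.png')
place(0,0,100)
```

```text
at [492.2 -39.8 124.4] jaw 96.7 tilt [-0.002 -0.   ] t 27.75 w 13.4 f [-0.2 -1.  -1.3]
shift [-25.7   1.8  24.3] turn [-0.    -0.002  0.001] dist 35
```

View pics/w19.png

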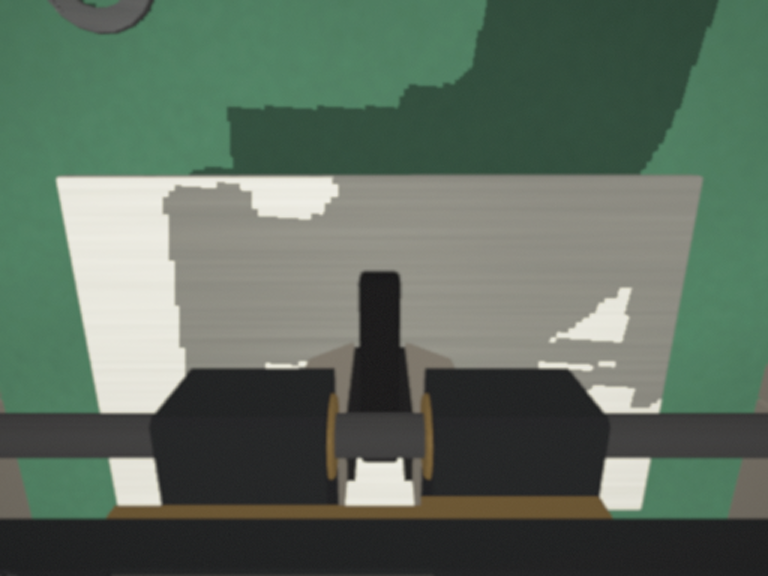

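View pics/s19.png

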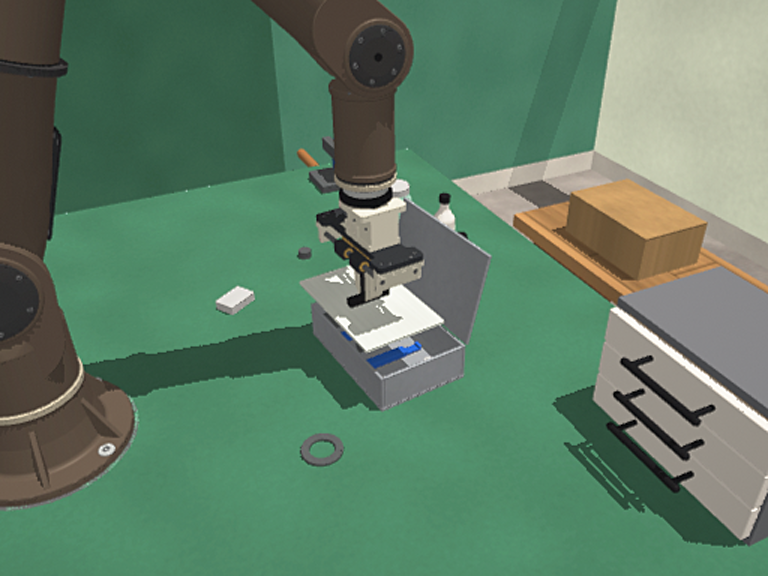

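```bash
cat > fit.py <<'E'
from h import *
from scipy.optimize import least_squares
np.set_printoptions(precision=2,suppress=True)
s=observe(); ci=camera_info('wrist'); R=np.array(ci['R']);t=np.array(ci['t'])
Rt=Rn.from_rotvec(s['tcp_rot']).as_matrix(); C=-R.T@t
# camera in tool frame
Rct=R@Rt; tct=R@s['ee_pos']+t   # Xc = Rct Xtool + tct
print('cam in tool',(-Rct.T@tct)*1000)
def pr(Xt):
    p=Rct@Xt+tct; return np.array([ci['fx']*p[0]/p[2]+ci['cx'],ci['fy']*p[1]/p[2]+ci['cy']])
# cover in tool frame: unknown x,y,z(top),yaw
def f(v):
    c,sn=np.cos(v[3]),np.sin(v[3]);r=[]
    # tool x = -world x; near edge at tool +66.5; tool y=world y
    for (px,q) in zip([(57,177),(702,176)],[(66.5,-106.5),(66.5,106.5)]):
        X=np.array([v[0]+c*q[0]-sn*q[1],v[1]+sn*q[0]+c*q[1],v[2]])/1000
        r+=list(pr(X)-np.array(px)/1.5)
    return r
o=least_squares(f,[0,0,4,0]);print('cover in tool (x,y,ztop,yaw deg)',o.x[:3],np.degrees(o.x[3]),o.cost)
data=[((521.5,-106.5,148.1,96.0),(291,160),(764,154)),((500.8,29,150.6,96.5),(14,173),(478,169)),((512,-62.5,150.4,96.6),(203,171),(667,170)),((507.7,-18,152.1,96.5),(111,169),(574,166))]
def res(v):
    c,sn=np.cos(v[2]),np.sin(v[2]);r=[]
    for (x,y,z,j),a,b in data:
        jj=np.radians(j);yv=np.array([np.cos(jj),np.sin(jj),0]);zv=np.array([0,0,-1.]);Rw=np.c_[np.cross(yv,zv),yv,zv]
        for px,q in((a,(-75,-115)),(b,(-75,115))):
            X=np.array([v[0]+c*q[0]-sn*q[1],v[1]+sn*q[0]+c*q[1],62+v[3]])
            r+=list(pr(Rw.T@(X-np.array([x,y,z]))/1000)-np.array(px)/1.5)
    return r
o=least_squares(res,[517,-35,.11,0]);print('case',o.x[:2],np.degrees(o.x[2]),o.x[3]);print(np.array(o.fun).reshape(-1,4))
E
python3 fit.py
```

```text
cam in tool [  80.09   -0.37 -157.37]
cover in tool (x,y,ztop,yaw deg) [ 1.12 -0.22  9.09] -0.11272309709210473 5.0487097934144756e-26
case [518.96 -34.59] 6.839556613981581 -4.041838382829642
[[-1.29  1.49 -0.71  0.86]
 [ 0.58 -0.7   1.25  0.23]
 [-1.31 -0.57  0.12 -1.09]
 [ 0.6  -0.25  0.82  0.01]]
```

```bash
cat >> h.py <<'E'
def avg(n=8,cam='side'):
    a=[];r=[]
    for i in range(n):
        grab_frame(cam); s=observe(); a.append(s['ee_pos']*1000); r.append(s['tcp_rot'])
    a=np.array(a); R=Rn.from_rotvec(r).mean().as_matrix()
    print('avg',a.mean(0).round(2),'sd',a.std(0).round(2),'jaw',np.degrees(np.arctan2(R[1,1],R[0,1])).round(2),'tilt',R[:2,2].round(4),'t',s['clock'])
    return a.mean(0),R
E
python3 - <<'E'
from h import *
p,R=avg(8); print(R.T@(np.array([520,-34.5,90])-p))
E
```

```text
avg [492.87 -40.63 125.07] sd [0.19 0.29 0.25] jaw 96.62 tilt [-0.0006 -0.0004] t 28.15
[-27.67183571   2.96794879  35.05072761]
```

```bash
python3 - <<'E'
s=open('fit.py').read()
s=s.replace("(521.5,-106.5,148.1,96.0)","(521.4,-107.4,147.8,95.73)").replace("(500.8,29,150.6,96.5)","(500.8,28.3,150.5,96.4)").replace("(512,-62.5,150.4,96.6)","(511.9,-63.9,150.4,96.43)").replace("(507.7,-18,152.1,96.5)","(507.7,-18.9,152.0,96.32)")
open('fit.py','w').write(s)
E
python3 fit.py
```

```text
cam in tool [  80.09   -0.4  -157.38]
cover in tool (x,y,ztop,yaw deg) [ 1.11 -0.25  9.09] -0.10829293807387805 4.2106239677076726e-26
case [518.99 -35.62] 6.652875584228045 -4.2396837590116645
[[-1.6   1.42 -0.79  0.29]
 [ 0.41 -0.79  0.96  0.59]
 [-0.64 -0.5   0.51 -0.96]
 [ 0.58 -0.17  0.65  0.1 ]]
```

jog_arm(commands=[[0,-15,1,10,0,0,0],[0,-27.5,2,25,0,0,0],[0,-27.5,2,40,0,0,0],[0,-27.5,2,40,0,0,0],[0,-27.5,2,40,0,0,0],[0,-27.5,2,40,0,0,0]])

```text
clock: 28.75
ee_pos: [0.5203, -0.0345, 0.0861]
tcp_rot: [-0.183, 3.135, -0.0]
ft_force: [-0.1, -0.4, -1.8]
width: 0.141
```

Run:
```python
from h import *
snap('wrist','w20.png')
p,R=avg(8); print(R.T@(np.array([520.1,-35.4,60])-p));snap('side','s20.png')
```

```text
avg [520.29 -34.36  85.87] sd [0.11 0.04 0.23] jaw 96.71 tilt [0.0008 0.0001] t 29.2
[ 0.32909788 -1.0121831  25.86730826]
```

View pics/w20.png

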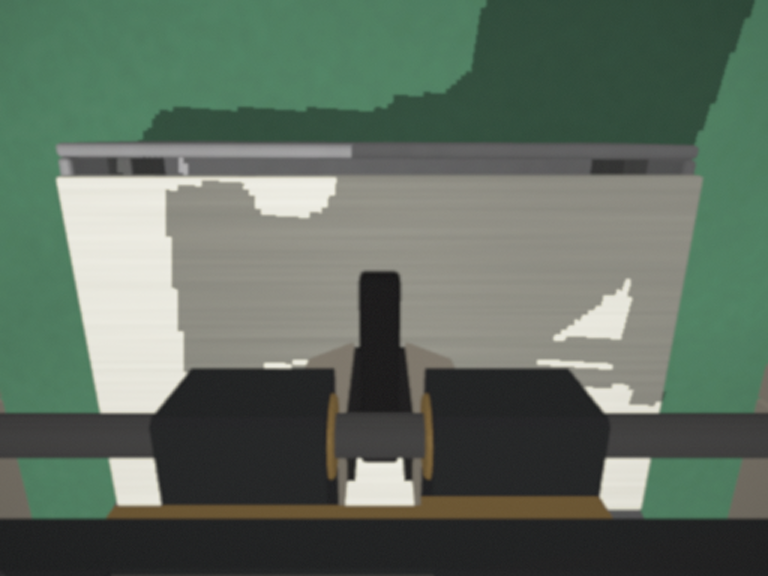

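View pics/s20.png

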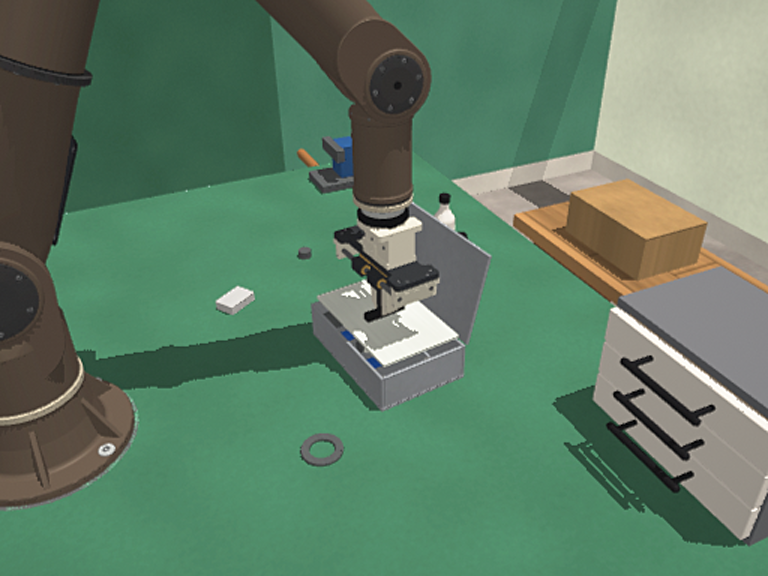

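jog_arm(commands=[[0,0.3,-1,5,0,0,0],[0,0.3,-1,10,0,0,0],[0,0.3,-1,15,0,0,0],[0,0.3,-1,20,0,0,0],[0,0.3,-1,26,0,0,0],[0,0.3,-1,26,0,0,0]])

```text
clock: 29.85
ee_pos: [0.5193, -0.0354, 0.0584]
tcp_rot: [0.184, -3.135, -0.0]
ft_force: [-1.0, 0.6, -2.1]
width: 0.14
```

Run:
```python
from h import *
snap('wrist','w21.png')
p,R=avg(4);print(observe()['ft_force'])
```

```text
avg [520.   -35.37  59.45] sd [0.13 0.01 0.16] jaw 96.71 tilt [0.0001 0.    ] t 30.1
[ 0.52127417  0.16975484 -2.38025889]
```

View pics/w21.png

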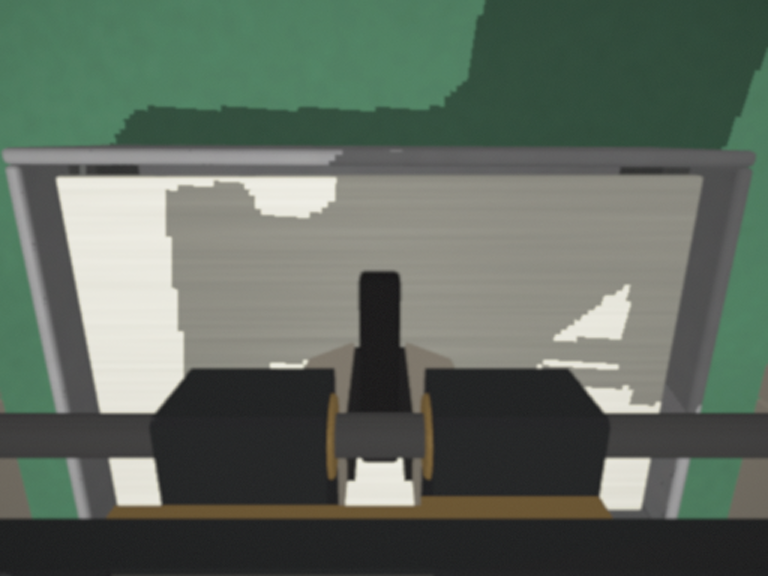

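jog_arm(commands=[[0,0,0,4,0,0,0],[0,0,0,7,0,0,0],[0,0,0,9,0,0,0],[0,0,0,11,0,0,0],[0,0,0,11,0,0,0],[0,0,0,11,0,0,0]])

```text
clock: 30.7
ee_pos: [0.5199, -0.0353, 0.0509]
tcp_rot: [-0.183, 3.135, 0.001]
ft_force: [-11.3, 1.2, 38.7]
width: 0.144
```

Run:
```python
from h import *
snap('wrist','w22.png')
p,R=avg(4);print(observe()['ft_force'],observe()['torque'])
snap('side','s22.png')
```

```text
avg [519.91 -35.34  50.88] sd [0.03 0.01 0.02] jaw 96.7 tilt [0.0009 0.0005] t 30.95
[-12.62378656   0.25458202  39.01269518] [2.30495697e-01 2.71803897e+00 9.97726285e-04]
```

View pics/w22.png

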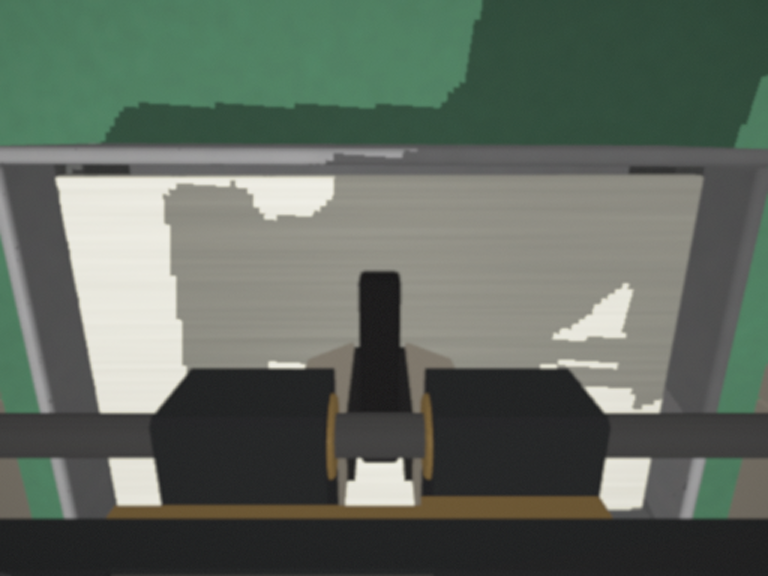

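View pics/s22.png

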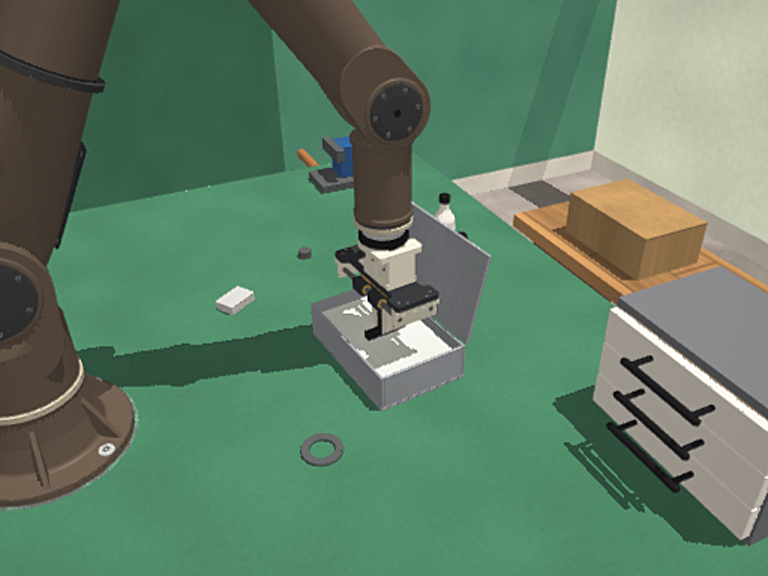

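jog_arm(commands=[[0,0,0,-2,0,0,0],[0,0,0,-2,0,0,0],[30,0,0,-2,0,0,0],[30,0,0,-2,0,0,0],[30,0,0,-2,0,0,0],[30,0,0,-10,0,0,0],[30,0,0,-30,0,0,0],[30,0,0,-60,0,0,0],[0,0,0,-60,0,0,0],[0,0,0,-60,0,0,0]])

```text
clock: 32.0
ee_pos: [0.5205, -0.0353, 0.1093]
tcp_rot: [-0.184, 3.134, 0.0]
ft_force: [-0.1, 0.1, -0.9]
width: 0.204
```

Run:
```python
from h import *
snap('wrist','w23.png')
p,R=avg(4);print(observe()['ft_force'],observe()['torque'],observe()['width'])
snap('side','s23.png')
```

```text
avg [519.35 -35.33 107.77] sd [0.06 0.02 0.13] jaw 96.71 tilt [-0.0013 -0.    ] t 32.25
[ 0.02171056 -0.16038194  1.05799212] [0.07910026 0.04774256 0.02042404] 0.01057952705031077
```

View pics/w23.png

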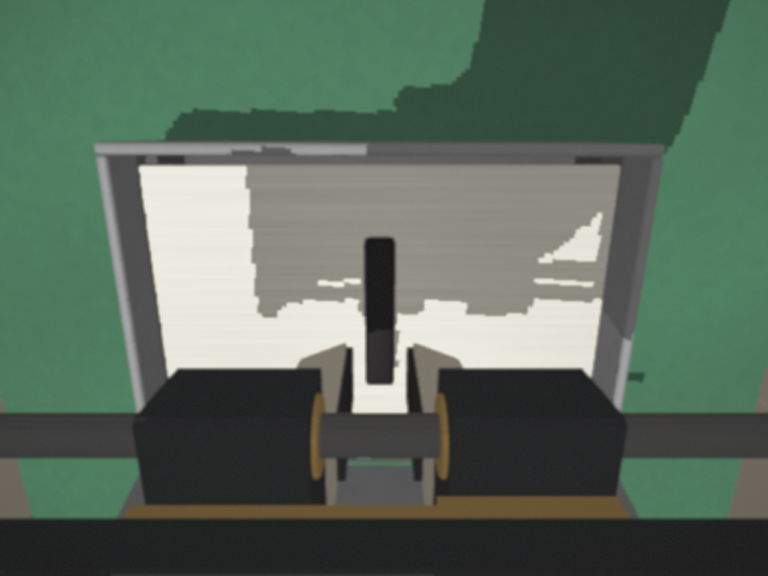

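View pics/s23.png

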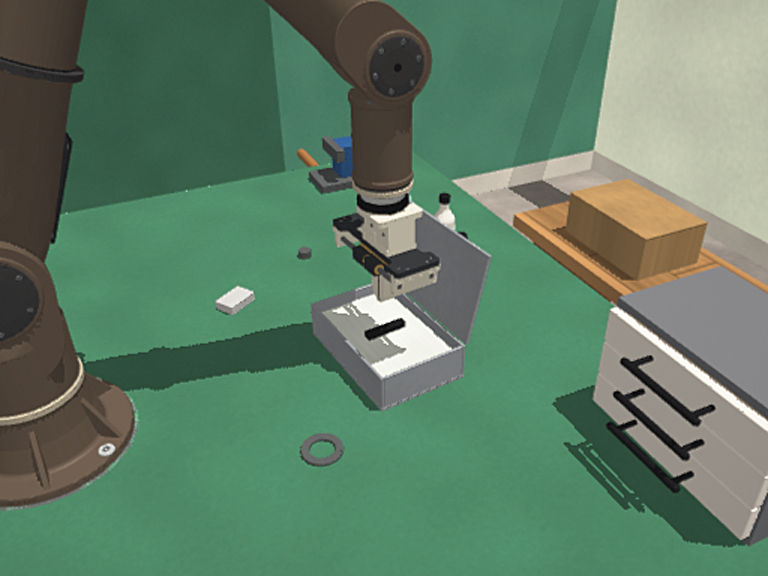

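jog_arm(commands=[[0,0,0,20,0,0,0],[0,0,0,40,0,0,0],[0,0,0,47,0,0,0],[0,0,0,49,0,0,0],[0,0,0,51,0,0,0],[0,0,0,52,0,0,0],[0,0,0,53,0,0,0],[0,0,0,53,0,0,0]])

```text
clock: 33.1
ee_pos: [0.5202, -0.0354, 0.0572]
tcp_rot: [-0.183, 3.135, 0.0]
ft_force: [-5.4, 0.2, 16.3]
width: 0.006
```

jog_arm(commands=[[0,0,0,1,0,0,0],[0,0,0,2,0,0,0],[0,0,0,2,0,0,0],[0,0,0,2,0,0,0]])

```text
clock: 33.5
ee_pos: [0.5204, -0.0354, 0.057]
tcp_rot: [-0.183, 3.134, 0.001]
ft_force: [-13.4, 0.5, 42.9]
width: 0.003
```

jog_arm(commands=[[0,0,0,-3,0,0,0],[0,0,0,-20,0,0,0],[0,0,0,-60,0,0,0],[0,0,0,-100,0,0,0],[0,50,0,-110,0,0,0],[0,100,0,-110,0,0,0],[0,120,0,-110,0,0,0],[0,120,0,-110,0,0,0]])

```text
clock: 34.3
ee_pos: [0.3978, -0.0499, 0.1641]
tcp_rot: [0.182, -3.136, -0.001]
ft_force: [0.6, -0.1, -0.1]
width: 0.004
```

Run:
```python
from h import *
snap('wrist','w24.png');snap('side','s24.png');snap('top','t24.png')
print(observe()['joints'])
d=[landmark_of(c,n) for c in('side','top') for n in('lid_handle','lid_hinge')];print(d)
go(519,-35,200,96.7)
```

```text
[-0.09415678  0.1495218   0.09475425  2.16432004 -0.01937209  0.82602398
  1.70072521]
[[{'pixel': [161.2, 310.4], 'p': 0.58}], [{'pixel': [205.1, 277.6], 'p': 0.67}, {'pixel': [154.5, 261.6], 'p': 0.56}], [{'pixel': [132.8, 278.1], 'p': 0.59}], [{'pixel': [166.9, 284.9], 'p': 0.94}]]
at [401.6 -49.3 163.4] jaw 96.7 tilt [ 0. -0.] t 34.65 w 0.4 f [-0.1  0.6 -0.3]
shift [-118.3    0.4  -36.6] turn [-0.  0.  0.] dist 124
```

View pics/s24.png

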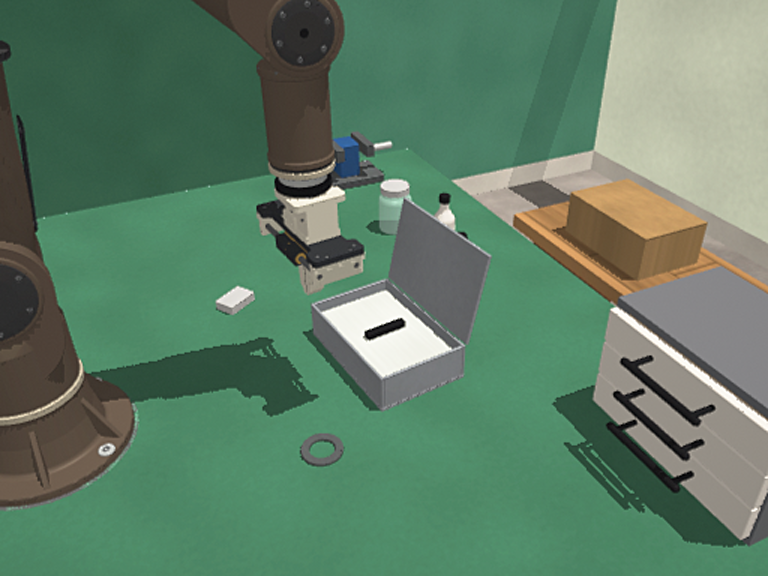

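View pics/w24.png

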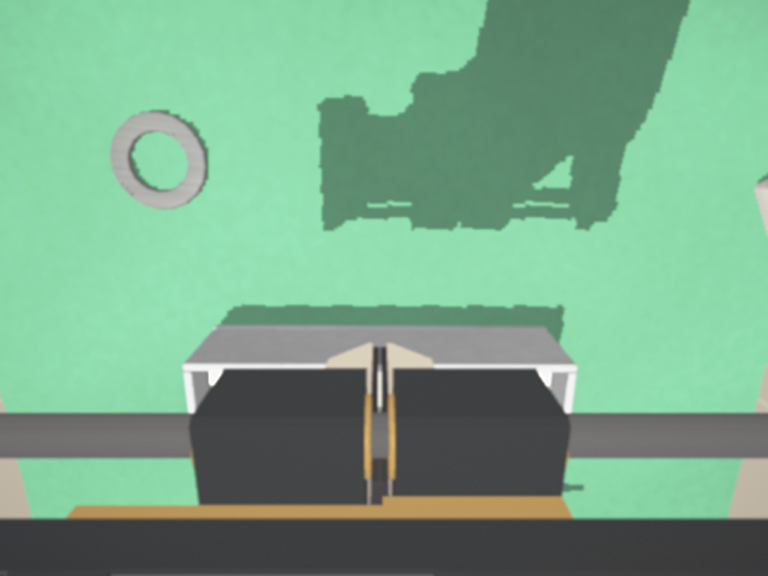

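View pics/t24.png

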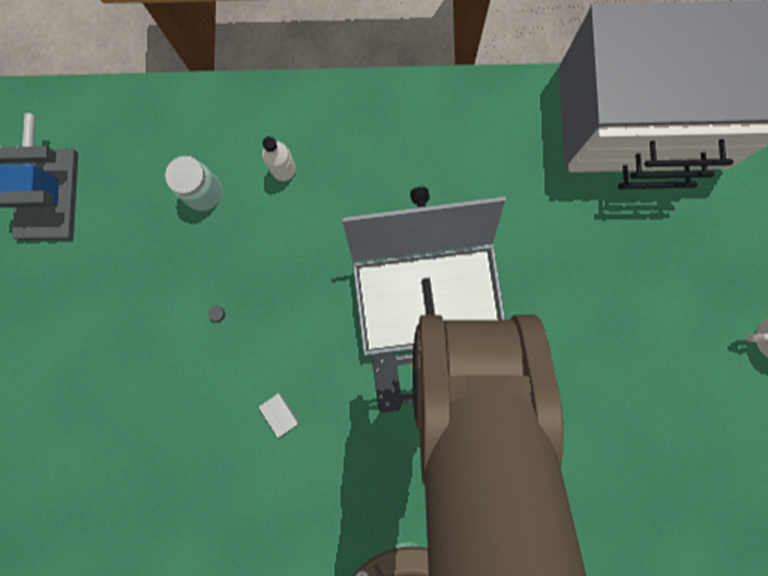

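```bash
cat > lid.py <<'E'
from h import *
from scipy.optimize import least_squares
CX,CY,CA=518.5,-36,6.65
a=np.radians(CA);M=np.array([[np.cos(a),-np.sin(a)],[np.sin(a),np.cos(a)]])
def W(u,v,z): return np.array([*(np.array([CX,CY])+M@np.array([u,v])),z])/1000
def lidpt(phi,r,v,n):  # r from hinge, n along outer normal
    return W(75-r*np.cos(phi)+n*np.sin(phi),v,62+r*np.sin(phi)+n*np.cos(phi))
if __name__=='__main__':
    ct=camera_info('top');cs=camera_info('side')
    obs=[('top',np.array([(344,218),(505,198)])/1.5),('side',np.array([(403,200),(490,256)])/1.5)]
    for phi in(1.6,1.65,1.7,1.75,1.8,1.85):
        print(phi,[np.round(proj('x',lidpt(phi,150,v,n),c)[::-1]*1.5) for c in(ct,cs) for v in(115,-115) for n in (0,6)])
    print([np.round(proj('x',lidpt(phi,120,0,41),c)) for phi in(1.6,1.7,1.8) for c in(cs,ct)])
E
python3 lid.py
```

```text
1.6 [array([344., 241.]), array([343., 236.]), array([509., 219.]), array([508., 215.]), array([389., 199.]), array([392., 198.]), array([474., 259.]), array([477., 258.])]
1.65 [array([343., 235.]), array([343., 231.]), array([508., 214.]), array([507., 210.]), array([392., 198.]), array([396., 197.]), array([478., 258.]), array([481., 257.])]
1.7 [array([343., 230.]), array([342., 226.]), array([507., 209.]), array([506., 205.]), array([396., 197.]), array([399., 197.]), array([482., 257.]), array([486., 256.])]
1.75 [array([342., 225.]), array([342., 221.]), array([506., 204.]), array([505., 200.]), array([400., 197.]), array([403., 196.]), array([486., 256.]), array([490., 255.])]
1.8 [array([342., 220.]), array([341., 217.]), array([505., 199.]), array([504., 195.]), array([404., 196.]), array([407., 196.]), array([490., 255.]), array([494., 255.])]
1.85 [array([341., 216.]), array([341., 212.]), array([504., 194.]), array([503., 191.]), array([408., 196.]), array([410., 196.]), array([494., 255.]), array([497., 255.])]
[array([158., 299.]), array([138., 281.]), array([159., 303.]), array([134., 280.]), array([160., 307.]), array([130., 279.])]
```

Run:
```python
from lid import *
for p in(W(-60,60,250),W(155,60,250),W(155,60,165)):
    go(*(p*1000),96.7)
```

```text
at [401.6 -49.3 163.4] jaw 96.7 tilt [ 0. -0.] t 34.65 w 0.4 f [-0.1  0.6 -0.3]
shift [-57.7  59.6 -86.6] turn [-0.  0.  0.] dist 120
at [401.6 -49.3 163.4] jaw 96.7 tilt [ 0. -0.] t 34.65 w 0.4 f [-0.1  0.6 -0.3]
shift [-272.7   59.3  -86.6] turn [-0.  0.  0.] dist 292
at [401.6 -49.3 163.4] jaw 96.7 tilt [ 0. -0.] t 34.65 w 0.4 f [-0.1  0.6 -0.3]
shift [-272.7   59.3   -1.6] turn [-0.  0.  0.] dist 279
```

jog_arm(commands=[[0,-20,20,-40,0,0,0],[0,-50,50,-80,0,0,0],[0,-90,60,-90,0,0,0],[0,-140,60,-90,0,0,0],[0,-190,60,-90,0,0,0],[0,-235,60,-90,0,0,0],[0,-273,60,-90,0,0,0],[0,-273,60,-90,0,0,0],[0,-273,60,-90,0,0,0]])

```text
clock: 35.55
ee_pos: [0.6652, 0.0423, 0.2518]
tcp_rot: [0.184, -3.134, 0.001]
ft_force: [-1.6, -0.4, -0.1]
width: 0.004
```

Run:
```python
from lid import *
snap('side','s25.png')
go(*(W(155,60,165)*1000),96.7)
```

```text
at [664.5  42.1 252.4] jaw 96.7 tilt [-0.002 -0.   ] t 35.6 w 0.2 f [0.1 0.  0.3]
shift [-1.1 -0.6 87.4] turn [-0.    -0.002  0.   ] dist 87
```

View pics/s25.png

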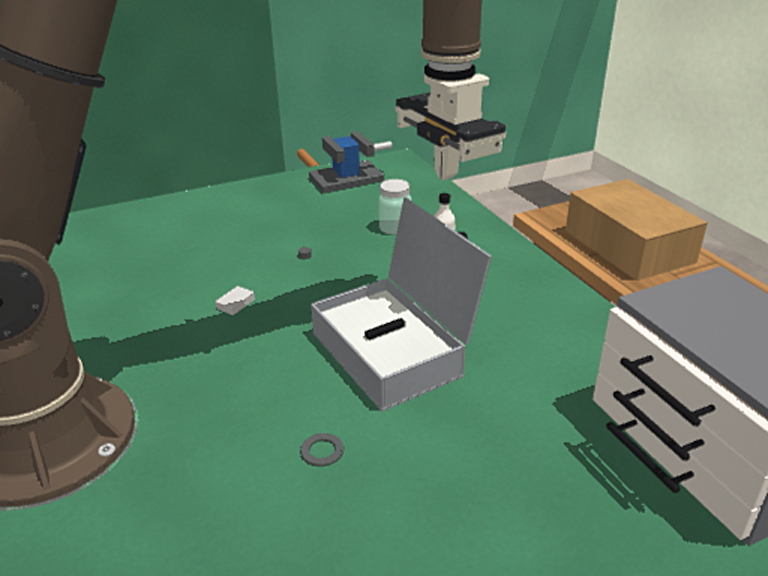

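jog_arm(commands=[[0,-1,0,30,0,0,0],[0,-1,0,65,0,0,0],[0,-1,0,85,0,0,0],[0,-1,0,85,0,0,0],[0,10,0,85,0,0,0],[0,20,0,85,0,0,0],[0,28,0,85,0,0,0],[0,34,0,85,0,0,0],[0,40,0,85,0,0,0],[0,46,0,85,0,0,0]])

```text
clock: 36.6
ee_pos: [0.6193, 0.0368, 0.1691]
tcp_rot: [-0.184, 3.135, 0.0]
ft_force: [1.8, -0.1, 1.1]
width: 0.004
```

```bash
cat >> lid.py <<'E'
def uv():
    s=observe();p=s['ee_pos']*1000
    q=M.T@(p[:2]-[CX,CY]);print('u,v,z',q.round(1),p[2].round(1),'f',s['ft_force'].round(1),'t',s['clock']);return q[0],q[1],p[2]
def T(phi,r=110): return 75-r*np.cos(phi)+6*np.sin(phi)+9.5, 62+r*np.sin(phi)+6*np.cos(phi)
E
python3 - <<'E'
from lid import *
snap('side','s26.png')
u,v,z=uv()
for phi in np.arange(1.6,-.01,-.08): t=T(phi);print(round(phi,2),np.round([u-t[0],z-t[1]],1))
E
```

```text
u,v,z [107.5  60.6] 168.8 f [-0.1 -0.5  0.9] t 36.65
1.6 [13.8 -2.9]
1.52 [22.6 -3.3]
1.44 [31.4 -3. ]
1.36 [40.1 -2. ]
1.28 [48.8 -0.3]
1.2 [57.3  2.1]
1.12 [65.5  5.2]
1.04 [73.5  8.9]
0.96 [81.2 13.3]
0.88 [88.4 18.2]
0.8 [95.3 23.7]
0.72 [101.7  29.8]
0.64 [107.6  36.3]
0.56 [113.   43.3]
0.48 [117.8  50.7]
0.4 [122.   58.5]
0.32 [125.5  66.5]
0.24 [128.4  74.9]
0.16 [130.6  83.4]
0.08 [132.2  92.1]
-0.0 [133.  100.8]
```

View pics/s26.png

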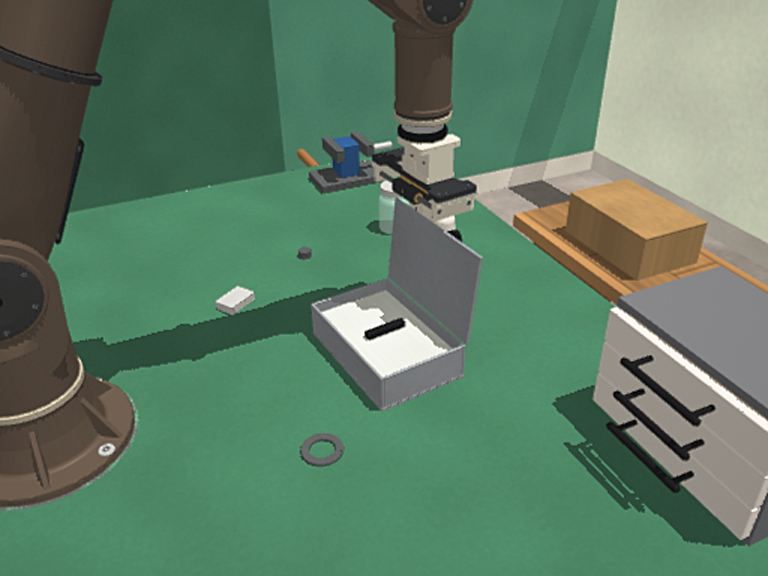

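jog_arm(commands=[[0,7,0,0,0,0,0],[0,14,0,-2,0,0,0],[0,21,0,-3,0,0,0],[0,27,0,-3,0,0,0],[0,33,0,-3,0,0,0],[0,40,0,-2,0,0,0],[0,47,0,0,0,0,0],[0,53,0,1,0,0,0],[0,60,0,3,0,0,0],[0,66,0,5,0,0,0]])

```text
clock: 37.65
ee_pos: [0.553, 0.0289, 0.1632]
tcp_rot: [0.184, -3.136, -0.0]
ft_force: [2.1, 0.8, -0.5]
width: 0.004
```

Run:
```python
from lid import *
snap('side','s27.png')
u,v,z=uv()
for phi in np.arange(1.12,-.05,-.08): t=T(phi);print(round(phi,2),np.round([u-t[0],z-t[1]],1))
```

```text
u,v,z [40.6 60.5] 162.8 f [-0.4  0.1 -0.2] t 37.7
1.12 [-1.4 -0.8]
1.04 [6.6 2.9]
0.96 [14.3  7.2]
0.88 [21.6 12.2]
0.8 [28.4 17.7]
0.72 [34.9 23.8]
0.64 [40.8 30.3]
0.56 [46.1 37.3]
0.48 [50.9 44.7]
0.4 [55.1 52.4]
0.32 [58.6 60.5]
0.24 [61.5 68.8]
0.16 [63.8 77.4]
0.08 [65.3 86. ]
-0.0 [66.1 94.8]
```

View pics/s27.png

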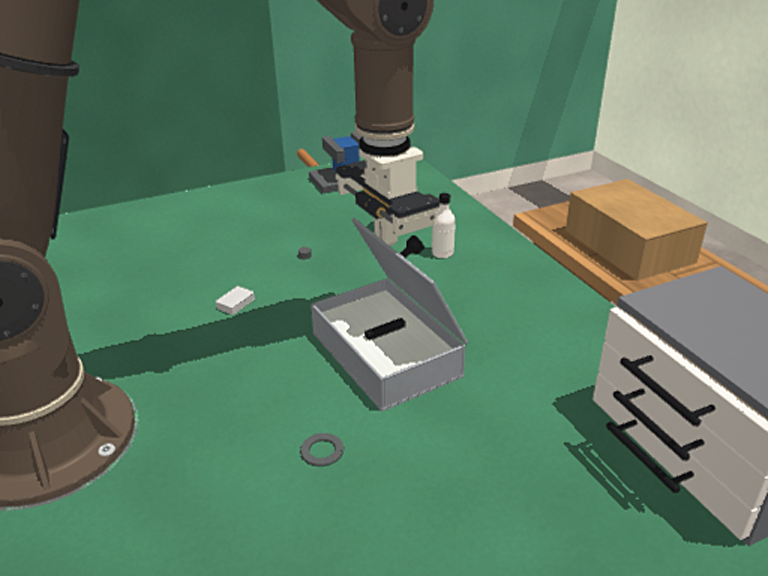

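jog_arm(commands=[[0,7,0,3,0,0,0],[0,14,0,7,0,0,0],[0,20,0,11,0,0,0],[0,25,0,15,0,0,0],[0,30,0,19,0,0,0],[0,35,0,24,0,0,0],[0,39,0,28,0,0,0],[0,43,0,33,0,0,0],[0,46,0,37,0,0,0],[0,49,0,42,0,0,0]])

```text
clock: 38.7
ee_pos: [0.5047, 0.0233, 0.1211]
tcp_rot: [0.184, -3.136, -0.0]
ft_force: [0.1, 0.8, 1.3]
width: 0.003
```

Run:
```python
from lid import *
snap('side','s28.png')
u,v,z=uv()
for phi in np.arange(.6,-.05,-.08): t=T(phi);print(round(phi,2),np.round([u-t[0],z-t[1]],1))
```

```text
u,v,z [-7.9 60.4] 120.3 f [-1.2  0.4 -1.8] t 38.75
0.6 [-5.  -8.8]
0.52 [ 0.1 -1.6]
0.44 [4.6 6. ]
0.36 [ 8.4 13.9]
0.28 [11.6 22.1]
0.2 [14.2 30.5]
0.12 [16.1 39.1]
0.04 [17.3 47.9]
-0.04 [17.7 56.7]
```

View pics/s28.png

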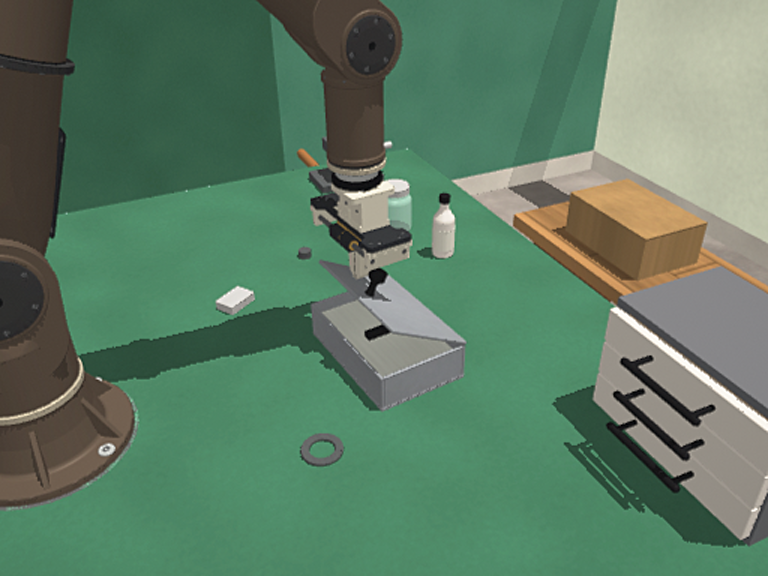

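jog_arm(commands=[[0,3,0,4,0,0,0],[0,5,0,8,0,0,0],[0,7,0,12,0,0,0],[0,9,0,16,0,0,0],[0,11,0,20,0,0,0],[0,12,0,24,0,0,0],[0,13,0,28,0,0,0],[0,14,0,32,0,0,0],[0,15,0,35,0,0,0],[0,16,0,38,0,0,0]])

```text
clock: 39.75
ee_pos: [0.4892, 0.0214, 0.0832]
tcp_rot: [-0.184, 3.136, 0.0]
ft_force: [0.7, 0.2, 1.1]
width: 0.004
```

jog_arm(commands=[[0,0,0,2,0,0,0],[0,1,0,4,0,0,0],[0,1,0,6,0,0,0],[0,1,0,8,0,0,0],[0,1,0,10,0,0,0],[0,1,0,12,0,0,0],[0,1,0,13,0,0,0],[0,1,0,14,0,0,0],[0,1,0,14,0,0,0]])

```text
clock: 40.65
ee_pos: [0.4881, 0.0213, 0.0693]
tcp_rot: [-0.184, 3.136, 0.0]
ft_force: [-0.1, 0.5, 0.5]
width: 0.008
```

Run:
```python
from lid import *
snap('side','s29.png')
u,v,z=uv()
```

```text
u,v,z [-23.5  60.5] 69.4 f [-0.4  0.6 -0.6] t 40.7
```

View pics/s29.png

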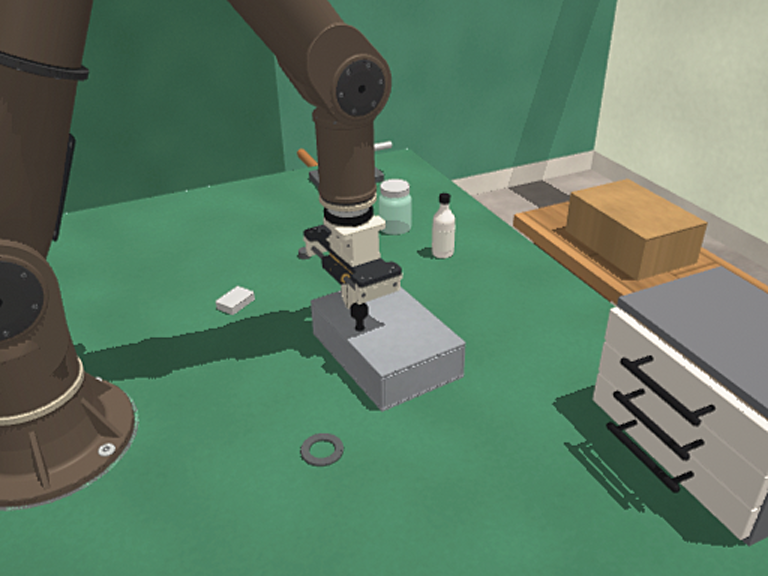

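jog_arm(commands=[[0,0,0,1,0,0,0],[0,0,0,1.5,0,0,0],[0,0,0,2,0,0,0],[0,0,0,2.5,0,0,0],[0,0,0,2.5,0,0,0]])

```text
clock: 41.2
ee_pos: [0.4884, 0.0214, 0.0685]
tcp_rot: [-0.184, 3.135, 0.0]
ft_force: [-6.9, -0.0, 24.8]
width: 0.002
```

jog_arm(commands=[[0,0,0,0.5,0,0,0],[0,0,0,0.5,0,0,0],[0,0,0,-3,0,0,0],[0,0,0,-20,0,0,0],[0,0,0,-60,0,0,0],[0,0,0,-100,0,0,0],[0,40,30,-130,0,0,0],[0,80,70,-130,0,0,0],[0,90,110,-130,0,0,0],[0,90,150,-130,0,0,0]])

```text
clock: 42.2
ee_pos: [0.3787, 0.1605, 0.1976]
tcp_rot: [-0.183, 3.136, 0.0]
ft_force: [1.7, 0.6, 0.6]
width: 0.004
```

jog_arm(commands=[[0,0,50,0,0,0,0],[0,0,100,0,0,0,0],[0,0,120,0,0,0,0],[0,0,120,0,0,0,0]])

```text
clock: 42.6
ee_pos: [0.3662, 0.2826, 0.1969]
tcp_rot: [-0.192, 3.136, 0.003]
ft_force: [0.2, -0.7, -0.2]
width: 0.002
```

Run:
```python
from lid import *
snap('side','s30.png');snap('top','t30.png')
ct=camera_info('top');cs=camera_info('side')
for phi in(0,.03,.06):
    print(phi,[np.round(proj('x',lidpt(phi,150,v,6),c)[::-1]*1.5,1) for c in(ct,cs) for v in(115,-115)])
print(proj('x',lidpt(0,120,0,41),cs),landmark_of('side','lid_handle')); print(observe()['ft_force'])
```

```text
0 [array([363.4, 354.4]), array([507.8, 335.5]), array([310.1, 299.6]), array([381.5, 375.5])]
0.03 [array([363.3, 354.2]), array([508.3, 335.2]), array([310. , 297.3]), array([381.6, 373. ])]
0.06 [array([363.1, 353.9]), array([508.8, 334.8]), array([310.1, 294.9]), array([381.8, 370.4])]
[206.71007316 239.54307242] [{'pixel': [206.3, 236.9], 'p': 0.92}]
[ 0.05160572 -1.18779486 -0.02532672]
```

View pics/s30.png

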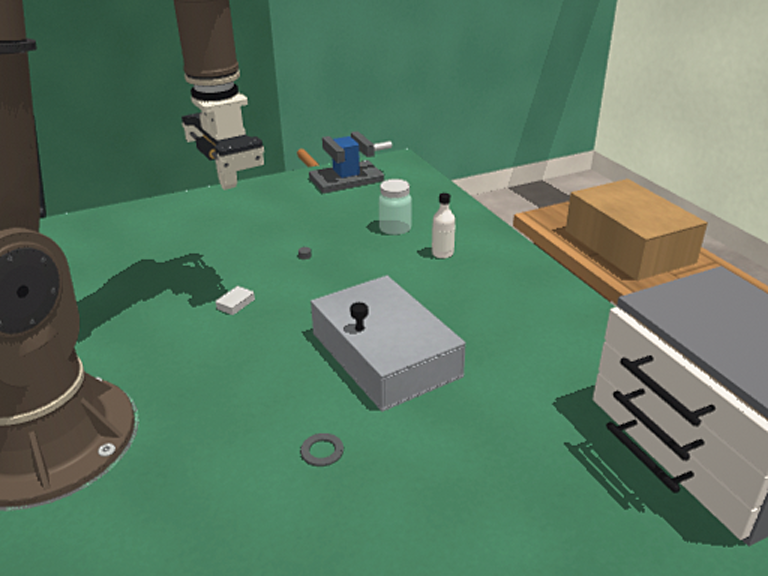

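View pics/t30.png

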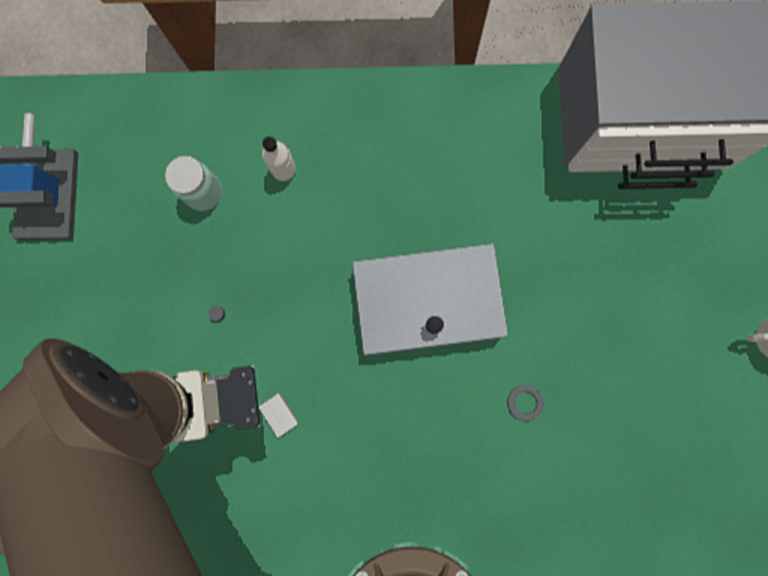

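```bash
python3 -c "
from bench import *
print(hand_in())"
```

```text
the job is handed in; nothing more can be done
None
```

I packed the case and handed the job in at about 43 s of the 210 s allowed. All four tools (wrench, both tire levers and the inflator head) are inside, with the cover on its ledges and the lid closed.

- **Tools:** Each was picked up and laid flat on the case floor. The second lever had been knocked about 3 cm aside before I reached it, so I located it again first. I saw no slip of the grip.
- **Cover:** It went in without touching the walls and rested at the expected height, with its handle top measured at 57 mm. I pressed it at the middle with about 43 N, and the pictures showed it flat inside the rim.
- **Lid:** I pulled it over and lowered it slowly in small steps. It met a firm stop at about 25 N, with the fingertip at 68.5 mm against the expected 68 mm. Its corners and knob in the side picture matched a fully closed lid to about 2 to 3 pixels.
- **Everything else:** The jar, oil, tin, cap and sprocket showed no visible movement in the last pictures, and the gripper was clear of everything.
- **Disagreement:** The wrist camera's heights read about 4 to 5 mm off when checked against known sizes. I corrected for this when lining up the cover.

No checks failed.

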